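Serve the oatcakes and close up the two-leaf keeper box

ROBOT

A 7-joint arm with a two-finger parallel gripper is mounted at the origin on a cart in front of the work surface, level with it; the furniture and walls round the work are solid. World frame = base frame: x ahead of the robot, y to its left, z up, the work surface at z = 0. Lengths are in m, angles in rad, forces in N, time in s.
With the tool pointing down it reaches from about 0.425 to 0.925 m from the base axis. Payload 6.8 kg.
Tool frame: the origin (TCP) lies at the very end of the fingers, on their centre line; the grasp point (between the pads) lies 19 mm behind it; z points along the fingers, y is the line along which they close (so a half turn about z gives the same grasp; the last joint's range is limited). The gripper opens to 85 mm and grips with 20 to 120 N. Pads are 22 mm wide; open, the fingers measure 114 mm over their backs; the gripper's body (76 mm by 85 mm) begins 54 mm behind the grasp point. The pads swing forward as they close: fully open they stand 13 mm farther back than shut.
Start: joints at [1.2, 0.477, 0.022, 1.555, -0.011, 1.109, -0.083], TCP at [0.175, -0.652, 0.231] pointing down, gripper open.
Joint ranges: [-2.96, 2.96], [-0.34, 2.1], [-1.41, 1.46], [0.24, 2.44], [-1.37, 4.51], [0.17, 1.92], [-2.96, 2.96]. Speed limits (rad/s): [2.39, 2.39, 3.14, 3.14, 3.14, 3.14, 3.14].

INTERFACE

Orientations are given as a rotation vector (axis times angle).
In Python, from plant import env, grab_frame gives the robot as it stands.
- The arm moves only by the tool crank_tcp, called as name([rows], argument=value, ...), one row to a line, values as JSON. Schema: {"type":"object","properties":{"segments":{"type":"array","items":{"type":"object","properties":{"aperture":{"type":"number"},"dx":{"type":"number"},"dy":{"type":"number"},"dz":{"type":"number"},"wx":{"type":"number"},"wy":{"type":"number"},"wz":{"type":"number"}},"additionalProperties":false,"required":["aperture"]},"minItems":1,"maxItems":5},"grip_force":{"type":"number"},"only":{"type":"string"},"quiet":{"type":"boolean"},"lines":{"type":"string"}},"required":["segments"],"additionalProperties":false}. segments is a list of rows, 1 to 5 of them, each an object with the fields aperture (the finger opening in m), dx, dy, dz (the shift in shares of 500 mm (1.0 is 500 mm)), wx, wy, wz (a rotation vector in shares of pi rad (1.0 is pi rad)); a field left out counts as zero (the opening has to be given); each row is the pose to reach, as a shift and turn from the pose commanded when the call began, along the tool's axes at that moment; what a row does not reach only later rows make up. A row lasts 1/12 s, in which the tool goes at most 0.0417 m and 0.125 rad, less where a joint would pass 70% of its speed; a pose out of reach is approached as far as the arm can. The fingers move at their own pace and stop on an object; grip_force is the grip in N (left out, the last holds). Time passes only in rows, so rows that do not move let the fingers close. The tool returns the time, the measured TCP pose, the force, the opening and the grip force at its end. only (a regular expression) keeps the lines of the reply that match it, lines (a string "A,B") keeps lines A to B, and quiet returns only ok. Input that does not fit is refused with a message, and nothing moves.
- env.get_obs(): the state, without advancing time (a new reading comes with each control period).
- grab_frame(name): name is "side" or "top" or "wrist"; returns a dict with "img" (384x512x3 uint8, red, green, blue), "fx", "fy", "cx", "cy" (pixels), "extrinsics" (4x4, takes a point from world to camera coordinates); the wrist camera has in their place "mount" (4x4, takes a point from camera to tool coordinates, whose origin is the TCP and whose axes are the flange's). Camera axes: x right, y down, z forward; pixel columns grow to the right and rows downward; lengths in m; the calibration is good to about 2 mm. A picture is of the moment at which its call begins: read the wrist's pose just before it. There is no depth.
- env.sign_off(): hands the job in; it is judged then, once.
The state is a dict: "time_s": time; "joint_pos": joint angles; "dq": joint speeds; "joint_torque": joint torques, N m; "ee_pos": TCP position; "eef_rot": TCP orientation; "ft_force": force on the tool from outside, world axes, zero at the start; "torque": the same for the moment, N m; "width": finger opening in m; "finger_force": force on a finger pad.
Only numpy, scipy, OpenCV 4.12 (cv2) and the standard library are available. Lean on these libraries where they do the work, as an engineer would, in place of code of your own. Each camera call takes 0.05 s, during which the arm holds its last target. There are 200 camera calls.

TASK

Serve the oatcakes: take every one out of the keeper box and lay it flat on the round wooden plate, one upon another in a single neat pile centred on the plate. When they are all out, shut the empty box so that the lid edges lap: first the left, rebated leaf fully down, then the right, flanged leaf fully down over its edge. Then fold all four side clips fully down against the end walls, and leave the mug and the clip jar where they are.

Things in the scene. Friction and masses are not known exactly. Their poses are not given: they have to be found in the camera images.
- keeper: Fixed wooden box. Origin: centre of its underside; x (length) roughly away from the robot, y left, z up. Outside 180 (x) x 230 (y) x 60 mm to the rim; walls, floor 6 mm. Two lid leaves hinged on the left (+y) and right (-y) rims meet in a seam along x over the middle; open, they lean outwards. Near end wall x -90, far +90 mm.
- plate_centre (a point): Middle of the flat top of the round dark wooden serving plate (110 mm diameter, 8 mm high, fixed to the worktop right of the box); z up.
- leaf_rebated (a joint): Angle (rad) of the left leaf: 0 shut flat on the rim, 1.57 upright, 2.2 end of travel. Hinge along box x at y +115, z 60 mm. 176 mm long, 8 thick; free edge 121 mm from the hinge, the last 12 a thin tongue (lower half) that the other leaf laps. Steel knob, diameter 22, 18 tall, on the outer face 58 mm from the hinge, mid length. Stiff hinge: stays at any angle, about 1 to 3 N at the edge moves it.
- leaf_flanged (a joint): Angle (rad) of the right leaf: 0 shut, 1.57 upright, 2.2 end of travel. Hinge along box x at y -115, z 60 mm. 176 mm long, 8 thick; free edge 120 mm from the hinge, the last 12 a thin flange (upper half) that laps over the left leaf's tongue; if shut first it blocks the left leaf. Knob and stiff hinge as on the left leaf.
- leaf_rebated_edge (a point): Point on the outer (upper when shut) face of the left leaf, mid length, 100 mm from its hinge line.
- leaf_flanged_edge (a point): Point on the outer (upper when shut) face of the right leaf, mid length, 100 mm from its hinge line.
- clip_rebated_near (a joint): Angle (rad) of the grey flap on the near end of the rebated leaf, 40 mm wide, 32 mm long, up to 8 mm thick. Leaf shut: hinge along box y through x -90, y +57, z 64 mm. 0 = folded down flat along the near end wall (locked), 1.57 = sticking straight out, more = tilting up. Stays where left; about 1 N at the tip turns it. Press it down, then in against the wall.
- clip_rebated_far (a joint): Angle (rad) of the grey flap on the far end of the rebated leaf, 40 mm wide, 32 mm long, up to 8 mm thick. Leaf shut: hinge along box y through x +90, y +57, z 64 mm. 0 = folded down flat along the far end wall (locked), 1.57 = sticking straight out, more = tilting up. Stays where left; about 1 N at the tip turns it. Press it down, then in against the wall.
- clip_flanged_near (a joint): Angle (rad) of the grey flap on the near end of the flanged leaf, 40 mm wide, 32 mm long, up to 8 mm thick. Leaf shut: hinge along box y through x -90, y -57, z 64 mm. 0 = folded down flat along the near end wall (locked), 1.57 = sticking straight out, more = tilting up. Stays where left; about 1 N at the tip turns it. Press it down, then in against the wall.
- clip_flanged_far (a joint): Angle (rad) of the grey flap on the far end of the flanged leaf, 40 mm wide, 32 mm long, up to 8 mm thick. Leaf shut: hinge along box y through x +90, y -57, z 64 mm. 0 = folded down flat along the far end wall (locked), 1.57 = sticking straight out, more = tilting up. Stays where left; about 1 N at the tip turns it. Press it down, then in against the wall.
- oatcake_0: A hard round oatcake (rigid light-brown disc with small dots), 64 mm diameter, 12 mm thick, about 35 g, at first lying flat on the floor of the open box (6 mm above the worktop), in a row across it; fingers fit best along the box's x.. Origin: centre of its underside, z up when flat. All oatcakes are alike; two or three of them are there.
- oatcake_1: A hard round oatcake (rigid light-brown disc with small dots), 64 mm diameter, 12 mm thick, about 35 g, at first lying flat on the floor of the open box (6 mm above the worktop), in a row across it; fingers fit best along the box's x.. Origin: centre of its underside, z up when flat. All oatcakes are alike; two or three of them are there.
- oatcake_2: A hard round oatcake (rigid light-brown disc with small dots), 64 mm diameter, 12 mm thick, about 35 g, at first lying flat on the floor of the open box (6 mm above the worktop), in a row across it; fingers fit best along the box's x.. Origin: centre of its underside, z up when flat. All oatcakes are alike; two or three of them are there.
- mug: Bystander: a white mug, 64 x 92 x 67 mm, origin at its underside; leave it alone.
- clip_jar: Bystander: a small glass clip jar, 64 x 58 x 53 mm, origin at its underside; leave it alone.
Not all that is in view belongs to the job. Leave any black or pink look-alike of the oatcake_2 alone.

How it is judged:
On the way, in this order (a step that is already met when the one before it is completed fails the run):
1. every oatcake lies in one centred pile on the plate, with both leaves still open (horizontal distance between each of oatcake_0, oatcake_1, oatcake_2 and plate_centre below 0.012 m and angle between each of oatcake_0, oatcake_1, oatcake_2's own z axis and vertical below 0.12 rad and z of oatcake_0 in the frame of plate_centre between -0.003 and 0.033 m and z of oatcake_1 in the frame of plate_centre between -0.003 and 0.033 m and z of oatcake_2 in the frame of plate_centre between -0.003 and 0.033 m and linear speed of each of oatcake_0, oatcake_1, oatcake_2 below 0.03 m/s and value of joint each of leaf_rebated, leaf_flanged above 0.6 rad), for 0.2 s.
2. the left, rebated leaf is shut while the right, flanged leaf is still open (value of joint leaf_rebated below 0.05 rad and value of joint leaf_flanged above 0.3 rad), for 0.2 s.
3. the right, flanged leaf is shut over it (value of joint each of leaf_rebated, leaf_flanged below 0.05 rad), for 0.2 s.
4. all four clips are folded down (all of step 3 and value of joint each of clip_rebated_near, clip_rebated_far, clip_flanged_near, clip_flanged_far below 0.2 rad), for 0.2 s.
At the end, for the whole second after the job is handed in: Every oatcake that is present lies flat (within 0.12 rad) and at rest in one pile, each centred within 12 mm of the middle of the plate; both leaves are shut (within 0.05 rad, about 5 mm at the edge) and all four clips are folded down (within 0.2 rad) (all of step 4 and horizontal distance between each of oatcake_0, oatcake_1, oatcake_2 and plate_centre below 0.012 m and angle between each of oatcake_0, oatcake_1, oatcake_2's own z axis and vertical below 0.12 rad and z of oatcake_0 in the frame of plate_centre between -0.003 and 0.033 m and z of oatcake_1 in the frame of plate_centre between -0.003 and 0.033 m and z of oatcake_2 in the frame of plate_centre between -0.003 and 0.033 m and linear speed of each of oatcake_0, oatcake_1, oatcake_2 below 0.03 m/s); the robot touches nothing.
It fails at once if the mug is pushed aside by more than 3 cm or tipped (distance of mug from where it was at the start of the episode above 0.03 m or angle between mug's own z axis and vertical above 0.5 rad).
It fails at once if the clip jar is pushed aside by more than 3 cm or tipped (distance of clip_jar from where it was at the start of the episode above 0.03 m or angle between clip_jar's own z axis and vertical above 0.5 rad).
Of oatcake_0, oatcake_1, oatcake_2 only 2 to 3 are there at a start; the rules pass over those that are not, and their reading is None.
At some moment in a run one of oatcake_0, oatcake_1, oatcake_2 may be knocked a few centimetres aside while the robot is not near it.
Once in a run the grip may slacken for a moment while it holds something.
It also fails if it takes over 192 s, if anything falls off the work surface, if the arm or the gripper's body presses on something with over 40 N, if the wrist force passes 120 N, or if a joint passes its speed limit or range.

## Working session

There is one attempt and no reset: what is moved stays moved. The work goes in short steps, Python scripts to look and compute and a tool call to move; the robot and the scene stay as the last step left them, time stands still between calls to the robot, and variables do not carry over. Pictures are saved under pics/ and viewed, at most 14 in all, crops included, and the job is handed in when it is done.

```bash
ls; mkdir -p pics; python3 - <<'E'
from plant import env, grab_frame
import cv2
o=env.get_obs(); print({k:o[k] for k in('time_s','ee_pos','eef_rot','width')})
for n in('side','top'):
    f=grab_frame(n); cv2.imwrite(f'pics/{n}0.png',cv2.resize(f['img'][:,:,::-1],(800,600),interpolation=cv2.INTER_CUBIC)); print(n,f['fx'],f['cx'],f['cy'],f['extrinsics'].round(4).tolist())
E
```

```text
pics
{'time_s': 0.0, 'ee_pos': array([ 0.1751819 , -0.6512631 ,  0.23033659]), 'eef_rot': array([-3.11275710e+00, -4.11370302e-01,  5.74407928e-04]), 'width': 0.08532730945247505}
side 389.2585799153997 250.20055472920436 193.8027739324017 [[0.9999, 0.0047, -0.0165, -0.5091], [-0.0106, -0.5887, -0.8083, 0.0865], [-0.0135, 0.8083, -0.5886, 1.5046], [0.0, 0.0, 0.0, 1.0]]
top 470.82894050287985 253.97406515494637 196.76928641822798 [[0.0674, -0.9977, 0.0025, 0.022], [-0.9767, -0.0665, -0.204, 0.5175], [0.2037, 0.0113, -0.979, 1.4522], [0.0, 0.0, 0.0, 1.0]]
```

View pics/top0.png

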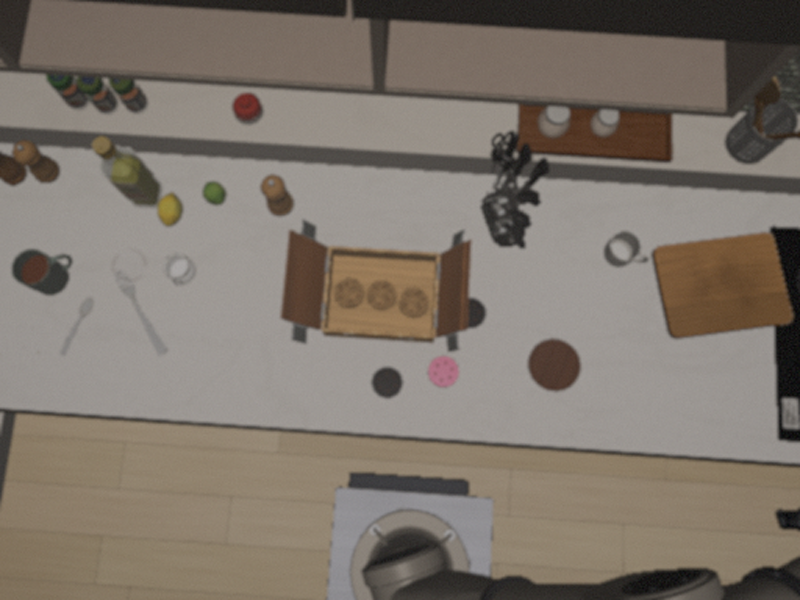

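View pics/side0.png

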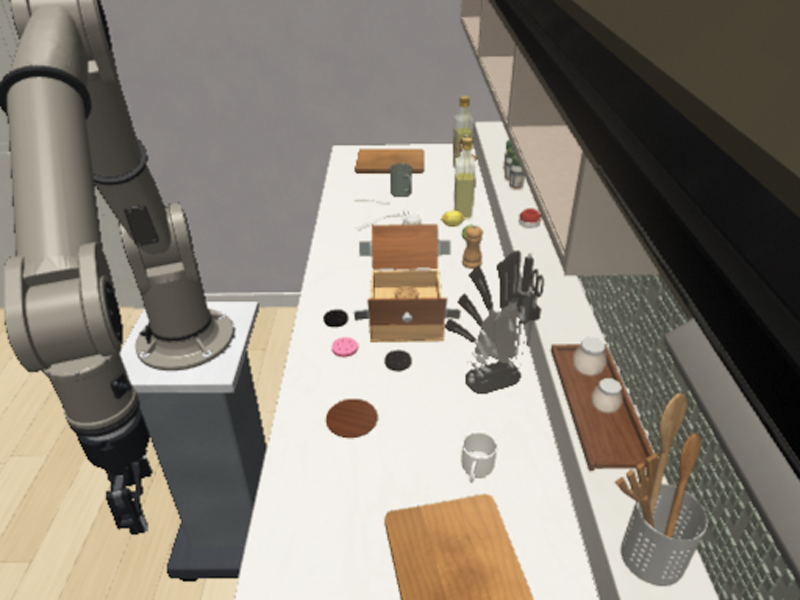

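The top view shows three oatcakes at about (349,293), (381,295) and (413,302), and the plate at (554,365). The pink and black discs are decoys. The knife block is behind and to the right, and the mug is at (622,248). Next I'll look at an enlarged crop.

```bash
cat > h.py <<'E'
from plant import env, grab_frame
import cv2, numpy as np
from scipy.spatial.transform import Rotation as R
def unproj(f,u,v,z,E=None):
    E=f['extrinsics'] if E is None else E
    d=E[:3,:3].T@np.array([(u-f['cx'])/f['fx'],(v-f['cy'])/f['fy'],1]); c=-E[:3,:3].T@E[:3,3]
    return c+d*(z-c[2])/d[2]
def proj(f,p,E=None):
    E=f['extrinsics'] if E is None else E
    q=E[:3,:3]@np.array(p)+E[:3,3]; return np.array([f['fx']*q[0]/q[2]+f['cx'],f['fy']*q[1]/q[2]+f['cy']])
def shot(n,name,box=None,s=1):
    "save; box=u0,v0,u1,v1 native"
    if n=='wrist':
        o=env.get_obs(); f=grab_frame(n); T=np.eye(4);T[:3,:3]=R.from_rotvec(o['eef_rot']).as_matrix();T[:3,3]=o['ee_pos']
        f['extrinsics']=np.linalg.inv(T@f['mount'])
    else: f=grab_frame(n)
    im=f['img'][:,:,::-1]
    if box: im=im[box[1]:box[3],box[0]:box[2]]
    cv2.imwrite(f'pics/{name}.png',cv2.resize(im,None,fx=s,fy=s,interpolation=cv2.INTER_CUBIC)); return f
def go(p,yaw=None,rv=None):
    "print shift in tool axes to world point p, rotation vec to tool-down with closing axis at yaw"
    o=env.get_obs(); M=R.from_rotvec(o['eef_rot'])
    d=M.inv().apply(np.array(p)-o['ee_pos'])
    r=None
    if yaw is not None:
        c=[]
        for k in(0,np.pi):
            y=np.array([np.cos(yaw+k),np.sin(yaw+k),0]); z=np.array([0,0,-1.]); T=R.from_matrix(np.c_[np.cross(y,z),y,z])
            c.append((M.inv()*T).as_rotvec())
        r=min(c,key=np.linalg.norm)
    if rv is not None: r=(M.inv()*R.from_rotvec(rv)).as_rotvec()
    print('d',d.round(4),'n',np.linalg.norm(d)/.0417,'r',None if r is None else r.round(4))
E
python3 - <<'E'
from h import *
f=shot('top','top1',(170,130,390,260),3.6)
E
```

```text
(no output)
```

View pics/top1.png

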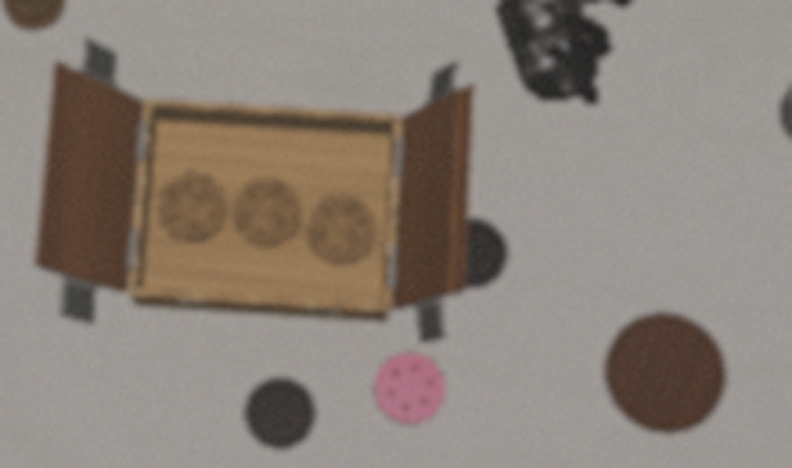

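```bash
python3 - <<'E'
from h import *
f=grab_frame('top'); E=f['extrinsics']; print('cam',-E[:3,:3].T@E[:3,3])
P=lambda x,y,z:unproj(f,170+x/3.6-.4,130+y/3.6-.4,z)
for c in((192,207),(267,213),(341,229)):print('oat',P(*c,.018).round(4))
print('plate',P(665,373,.008).round(4),'edges',P(605,373,.008),P(725,373,.008))
C=[P(*c,.06) for c in((142,101),(402,117),(387,305),(132,292))]
for c in C:print('rim',c.round(4))
C=np.array(C);print('len',np.linalg.norm(C-np.roll(C,-1,0),axis=1),C.mean(0))
x=(C[0]+C[1]-C[2]-C[3]);print('yaw',np.arctan2(x[1],x[0]), 'yawy',np.arctan2(*( (C[0]+C[3]-C[1]-C[2])[[0,1]]*[-1,1])))
th=None
# leaf angles: fit projected free edge
ctr=C.mean(0);ctr[2]=0
yaw=np.arctan2(*( (C[0]+C[3]-C[1]-C[2])[[0,1]]*[-1,1]))
Rz=R.from_euler('z',yaw)
for s,obs in((1,((57,64),(38,265))),(-1,((472,88),(466,290)))):
    best=[]
    for a in np.arange(1,2.3,.02):
        e=0
        for sx,o in zip((1,-1),obs):
            p=ctr+Rz.apply([sx*.088,s*(.115-.121*np.cos(a)),.06+.121*np.sin(a)])
            q=(proj(f,p)-[170-.4,130-.4])*3.6; e+=np.sum((q-o)**2)
        best.append((e,a))
    print(s,min(best))
E
```

```text
cam [0.20821916 0.03994161 1.52715076]
oat [0.5476 0.1614 0.018 ]
oat [0.5467 0.0927 0.018 ]
oat [0.5364 0.0243 0.018 ]
plate [ 0.4258 -0.2755  0.008 ] edges [ 0.42216348 -0.22154971  0.008     ] [ 0.42948899 -0.32953449  0.008     ]
rim [0.6326 0.2108 0.06  ]
rim [ 0.6337 -0.0234  0.06  ]
rim [ 0.4619 -0.0198  0.06  ]
rim [0.4583 0.2044 0.06  ]
len [0.23420082 0.17181416 0.22423083 0.17450742] [0.54660719 0.09299327 0.06      ]
yaw 0.007940301212974137 yawy 0.010130081915757396
1 (np.float64(10.78039137094623), np.float64(2.140000000000001))
-1 (np.float64(34.32019953932862), np.float64(2.040000000000001))
```

```bash
python3 - <<'E'
from h import *
go([.536,.024,.25],.01)
E
```

```text
d [ 0.5238 -0.5586 -0.0187] n 18.370203497202912 r [-1.000e-03 -6.000e-04 -1.318e+00]
```

The manual's scale: shifts go in shares of 500 mm and turns go in shares of pi rad. Converting my numbers, -0.149 m is -0.298, 0.14 m is 0.28.

crank_tcp([
  {"aperture": 0.085,"dx": 0.28,"dy": -0.298,"dz": -0.01},
  {"aperture": 0.085,"dx": 0.28,"dy": -0.298,"dz": -0.01},
  {"aperture": 0.085,"dx": 0.28,"dy": -0.298,"dz": -0.01},
  {"aperture": 0.085,"dx": 0.28,"dy": -0.298,"dz": -0.01},
  {"aperture": 0.085,"dx": 0.28,"dy": -0.298,"dz": -0.01},
], grip_force=40)

```text
time_s: 0.62
ee_pos: [0.2728, -0.4691, 0.2362]
eef_rot: [-3.114, -0.413, -0.0]
ft_force: [0.9, -0.5, -0.7]
width: 0.0849
finger_force: 0.0
```

crank_tcp([
  {"aperture": 0.085,"dx": 0.28,"dy": -0.298,"dz": -0.01},
  {"aperture": 0.085,"dx": 0.28,"dy": -0.298,"dz": -0.01},
  {"aperture": 0.085,"dx": 0.28,"dy": -0.298,"dz": -0.01},
  {"aperture": 0.085,"dx": 0.28,"dy": -0.298,"dz": -0.01},
  {"aperture": 0.085,"dx": 0.28,"dy": -0.298,"dz": -0.01},
])

```text
time_s: 1.03
ee_pos: [0.369, -0.2889, 0.2415]
eef_rot: [3.114, 0.413, 0.0]
ft_force: [0.6, -0.5, 0.1]
width: 0.0848
finger_force: 0.0
```

crank_tcp([
  {"aperture": 0.085,"dx": 0.28,"dy": -0.298,"dz": -0.01},
  {"aperture": 0.085,"dx": 0.28,"dy": -0.298,"dz": -0.01},
  {"aperture": 0.085,"dx": 0.28,"dy": -0.298,"dz": -0.01},
  {"aperture": 0.085,"dx": 0.28,"dy": -0.298,"dz": -0.01},
  {"aperture": 0.085,"dx": 0.28,"dy": -0.298,"dz": -0.01},
])

```text
time_s: 1.45
ee_pos: [0.4655, -0.1086, 0.2466]
eef_rot: [3.114, 0.413, 0.001]
ft_force: [2.1, -0.5, 0.3]
width: 0.0849
finger_force: 0.0
```

```bash
python3 - <<'E'
from h import *
go([.536,.024,.25],.01)
E
```

```text
d [ 0.1026 -0.1096 -0.0033] n 3.601246345843326 r [ 6.0000e-04 -4.0000e-04 -1.3172e+00]
```

Scaled: -0.1096 m is -0.2192, 0.1026 m is 0.2052, -0.625 rad is -0.1989.

crank_tcp([
  {"aperture": 0.085,"dx": 0.2052,"dy": -0.2192,"dz": -0.006,"wz": -0.0398},
  {"aperture": 0.085,"dx": 0.2052,"dy": -0.2192,"dz": -0.006,"wz": -0.0796},
  {"aperture": 0.085,"dx": 0.2052,"dy": -0.2192,"dz": -0.006,"wz": -0.1194},
  {"aperture": 0.085,"dx": 0.2052,"dy": -0.2192,"dz": -0.006,"wz": -0.1592},
  {"aperture": 0.085,"dx": 0.2052,"dy": -0.2192,"dz": -0.006,"wz": -0.1989},
])

```text
time_s: 1.87
ee_pos: [0.5373, 0.0285, 0.2498]
eef_rot: [-2.825, -1.369, -0.006]
ft_force: [0.1, 0.3, 0.4]
width: 0.0852
finger_force: 0.0
```

crank_tcp([
  {"aperture": 0.085,"wz": -0.0398},
  {"aperture": 0.085,"wz": -0.0796},
  {"aperture": 0.085,"wz": -0.1194},
  {"aperture": 0.085,"wz": -0.1592},
  {"aperture": 0.085,"wz": -0.1989},
])

```text
time_s: 2.28
ee_pos: [0.5353, 0.0213, 0.2491]
eef_rot: [-2.278, -2.163, 0.0]
ft_force: [0.2, 0.8, 0.1]
width: 0.0851
finger_force: 0.0
```

crank_tcp([
  {"aperture": 0.085,"wz": -0.0213},
  {"aperture": 0.085,"wz": -0.0213},
  {"aperture": 0.085,"wz": -0.0213},
])

```text
time_s: 2.53
ee_pos: [0.5354, 0.0213, 0.2492]
eef_rot: [-2.214, -2.228, 0.0]
ft_force: [-0.8, -0.2, -0.0]
width: 0.0847
finger_force: 0.0
```

```bash
python3 - <<'E'
from h import *
f=shot('wrist','w0',None,1.5)
print(f['fx'],f['cx'],f['cy'],f['mount'].round(3).tolist())
for p in([.5476,.1614,.018],[.5467,.0927,.018],[.5364,.0243,.018],[.6366,-.022,.06],[.4566,-.022,.06],[.4566,.208,.06],[.6366,.208,.06]): print(p,(proj(f,p,f['extrinsics'])*1.5).round(0))
go([.536,.024,.25],.01)
E
```

```text
288.6592687089401 257.69524442897693 187.77367053797337 [[0.0, -0.96, -0.279, 0.072], [1.0, 0.0, 0.0, 0.0], [-0.0, -0.279, 0.96, -0.143], [0.0, 0.0, 0.0, 1.0]]
[0.5476, 0.1614, 0.018] [403.  66.]
[0.5467, 0.0927, 0.018] [401. 157.]
[0.5364, 0.0243, 0.018] [388. 238.]
[0.6366, -0.022, 0.06] [511. 305.]
[0.4566, -0.022, 0.06] [289. 304.]
[0.4566, 0.208, 0.06] [269. -25.]
[0.6366, 0.208, 0.06] [541. -23.]
d [ 0.0027  0.0007 -0.0008] n 0.070229771455417 r [-0.0002  0.0001 -0.0037]
```

View pics/w0.png

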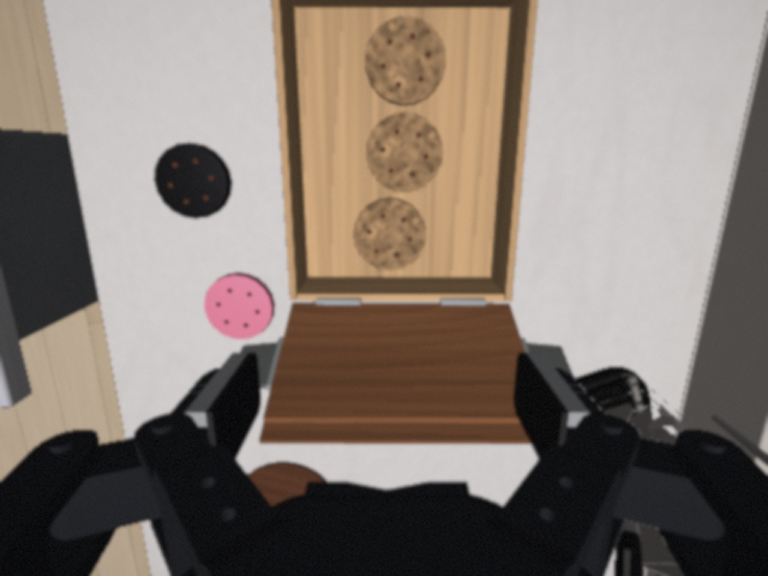

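The wrist view agrees with the top estimates to about 4 mm. The oatcakes are at (405,60), (404,151) and (390,233), and the right rim corners are at (291,300) and (514,300). I'll start with the right-hand oatcake.

```bash
python3 - <<'E'
from h import *
o=env.get_obs(); f=grab_frame('wrist'); T=np.eye(4);T[:3,:3]=R.from_rotvec(o['eef_rot']).as_matrix();T[:3,3]=o['ee_pos']
E=np.linalg.inv(T@f['mount'])
for n,u,v,z in(('o0',405,60,.018),('o1',404,151,.018),('o2',390,233,.018),('cn',291,300,.06),('cf',514,300,.06)): print(n,unproj(f,u/1.5,v/1.5,z,E).round(4))
go([.5375,.027,.05]); go([.5375,.027,.004])
E
```

```text
o0 [0.549  0.1655 0.018 ]
o1 [0.5494 0.0973 0.018 ]
o2 [0.5384 0.0289 0.018 ]
cn [ 0.4585 -0.019   0.06  ]
cf [ 0.6387 -0.0178  0.06  ]
d [0.0057 0.0022 0.1993] n 4.780495054956414 r None
d [0.0057 0.0022 0.2453] n 5.883195250440263 r None
```

Scaled: 0.2 m is 0.4, 0.16 m is 0.32.

crank_tcp([
  {"aperture": 0.085,"dx": 0.0114,"dy": 0.004,"dz": 0.08},
  {"aperture": 0.085,"dx": 0.0114,"dy": 0.004,"dz": 0.16},
  {"aperture": 0.085,"dx": 0.0114,"dy": 0.004,"dz": 0.24},
  {"aperture": 0.085,"dx": 0.0114,"dy": 0.004,"dz": 0.32},
  {"aperture": 0.085,"dx": 0.0114,"dy": 0.004,"dz": 0.4},
])

```text
time_s: 3.05
ee_pos: [0.5375, 0.0271, 0.0478]
eef_rot: [2.213, 2.229, 0.001]
ft_force: [0.2, 0.5, -0.6]
width: 0.0853
finger_force: 0.0
```

crank_tcp([
  {"aperture": 0.085,"dz": 0.04},
  {"aperture": 0.085,"dz": 0.068},
  {"aperture": 0.085,"dz": 0.078},
  {"aperture": 0.085,"dz": 0.078},
  {"aperture": 0.085,"dz": 0.078},
])

```text
time_s: 3.47
ee_pos: [0.538, 0.0273, 0.0109]
eef_rot: [2.212, 2.23, 0.001]
ft_force: [-0.4, -0.1, -0.3]
width: 0.0849
finger_force: 0.0
```

```bash
python3 - <<'E'
from h import *
f=shot('wrist','w1',None,1)
E
```

```text
(no output)
```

View pics/w1.png

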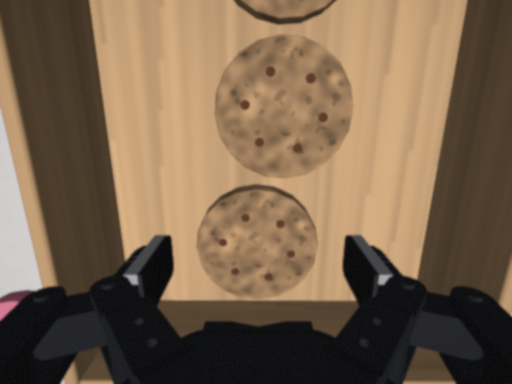

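The disc is centred between the fingers (centre column 257, fingers at 172 and 344). I'll go a little lower and then close.

Scaled: 0.007 m is 0.014, 0.004 m is 0.008.

crank_tcp([
  {"aperture": 0.085,"dz": 0.008},
  {"aperture": 0.085,"dz": 0.008},
  {"aperture": 0.085,"dz": 0.014},
  {"aperture": 0.085,"dz": 0.014},
])

```text
time_s: 3.85
ee_pos: [0.5374, 0.027, 0.0033]
eef_rot: [2.212, 2.231, 0.0]
ft_force: [0.7, 0.8, -0.3]
width: 0.0853
finger_force: 0.0
```

crank_tcp([
  {"aperture": 0.05},
  {"aperture": 0.05},
  {"aperture": 0.05},
  {"aperture": 0.05},
  {"aperture": 0.05},
], grip_force=40)

```text
time_s: 4.27
ee_pos: [0.5375, 0.0271, 0.0039]
eef_rot: [2.211, 2.231, 0.0]
ft_force: [-2.6, -0.8, 5.8]
width: 0.0622
finger_force: 42.2
```

crank_tcp([
  {"aperture": 0.05},
  {"aperture": 0.05},
  {"aperture": 0.05},
], grip_force=40)

```text
time_s: 4.52
ee_pos: [0.5375, 0.0271, 0.0038]
eef_rot: [2.211, 2.231, -0.0]
ft_force: [-2.6, 0.6, 6.1]
width: 0.0623
finger_force: 42.2
```

Scaled: -0.16 m is -0.32, -0.12 m is -0.24.

crank_tcp([
  {"aperture": 0.05,"dz": -0.02},
  {"aperture": 0.05,"dz": -0.08},
  {"aperture": 0.05,"dz": -0.16},
  {"aperture": 0.05,"dz": -0.24},
  {"aperture": 0.05,"dz": -0.32},
])

```text
time_s: 4.93
ee_pos: [0.5368, 0.0274, 0.1655]
eef_rot: [-2.21, -2.232, 0.0]
ft_force: [0.5, -0.4, 0.0]
width: 0.062
finger_force: 43.8
```

crank_tcp([
  {"aperture": 0.05,"dz": -0.08},
  {"aperture": 0.05,"dz": -0.14},
  {"aperture": 0.05,"dz": -0.14},
])

```text
time_s: 5.18
ee_pos: [0.5409, 0.0283, 0.2408]
eef_rot: [2.205, 2.226, 0.013]
ft_force: [0.9, 0.9, -0.6]
width: 0.0619
finger_force: 43.8
```

```bash
python3 - <<'E'
from h import *
go([.426,-.34,.23],.01)
E
```

```text
d [-0.3673 -0.1184  0.0093] n 9.25596336244621 r [ 0.0116 -0.0003 -0.0007]
```

Scaled: -0.175 m is -0.35, -0.035 m is -0.07.

crank_tcp([
  {"aperture": 0.05,"dx": -0.07,"dy": -0.022},
  {"aperture": 0.05,"dx": -0.14,"dy": -0.044},
  {"aperture": 0.05,"dx": -0.21,"dy": -0.068},
  {"aperture": 0.05,"dx": -0.28,"dy": -0.09},
  {"aperture": 0.05,"dx": -0.35,"dy": -0.112},
])

```text
time_s: 5.6
ee_pos: [0.4818, -0.1497, 0.2334]
eef_rot: [2.211, 2.232, -0.0]
ft_force: [1.0, -1.2, -0.7]
width: 0.062
finger_force: 43.8
```

crank_tcp([
  {"aperture": 0.05,"dx": -0.08,"dy": -0.026},
  {"aperture": 0.05,"dx": -0.16,"dy": -0.052},
  {"aperture": 0.05,"dx": -0.24,"dy": -0.078},
  {"aperture": 0.05,"dx": -0.32,"dy": -0.104},
  {"aperture": 0.05,"dx": -0.384,"dy": -0.124},
])

```text
time_s: 6.02
ee_pos: [0.4207, -0.3436, 0.2334]
eef_rot: [-2.213, -2.23, 0.001]
ft_force: [1.2, -0.8, 0.4]
width: 0.0619
finger_force: 43.8
```

crank_tcp([
  {"aperture": 0.05},
  {"aperture": 0.05},
])

```text
time_s: 6.18
ee_pos: [0.4211, -0.3429, 0.2329]
eef_rot: [-2.216, -2.225, 0.0]
ft_force: [0.0, 0.6, 0.0]
width: 0.0621
finger_force: 43.8
```

```bash
python3 - <<'E'
from h import *
f=shot('wrist','w2',None,1.5)
for p in([.4258,-.2755,.008],): print((proj(f,p)*1.5).round(0))
np.save('E2.npy',f['extrinsics'])
E
```

```text
[393. 162.]
```

View pics/w2.png

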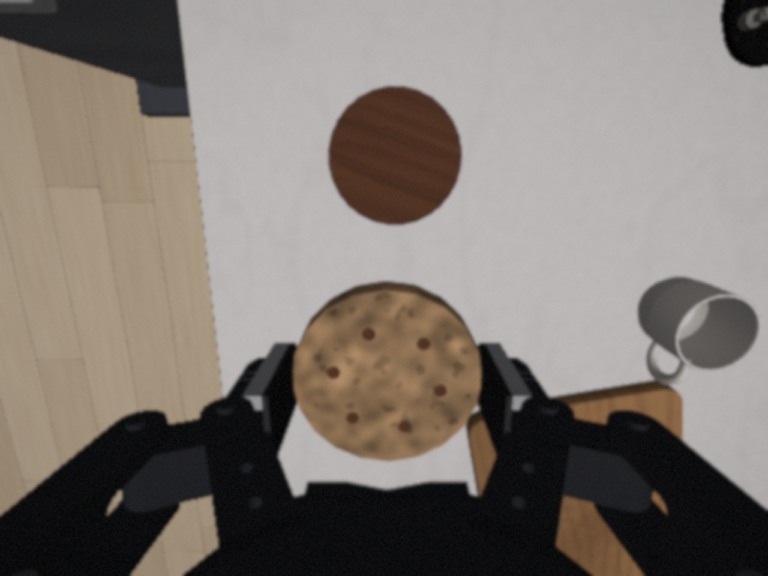

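The plate centre is at (395,155). The held disc's top face is centred at about (387,373). Next I'll work out the disc's offset in the grip and the shift to the plate.

```bash
python3 - <<'E'
from h import *
o=env.get_obs(); f=grab_frame('wrist'); E=np.load('E2.npy'); p0=o['ee_pos']; print(p0)
pl=unproj(f,395/1.5,155/1.5,.008,E); print('plate',pl)
dc=unproj(f,387/1.5,373/1.5,p0[2]+.0142,E); print('disc-TCP',dc-p0)
for u,v in((293,373),(481,373),(387,286),(387,460)): print(unproj(f,u/1.5,v/1.5,p0[2]+.0142,E)-p0)
P=(pl+[.4258,-.2755,.008])/2; print(P)
go([P[0],P[1],.05],.01)
E
```

```text
[ 0.42224572 -0.34087028  0.23308212]
plate [ 0.42769352 -0.27005988  0.008     ]
disc-TCP [-0.00089666  0.00147934  0.0142    ]
[-0.03176563  0.00134313  0.0142    ]
[0.02996579 0.00161551 0.0142    ]
[-0.00103007  0.03130863  0.0142    ]
[-0.00074561 -0.03229478  0.0142    ]
[ 0.42674676 -0.27277994  0.008     ]
d [0.0668 0.0045 0.1833] n 4.678871518118463 r [ 0.     -0.0009 -0.    ]
```

Scaled: 0.183 m is 0.366, 0.16 m is 0.32.

crank_tcp([
  {"aperture": 0.05,"dx": 0.04,"dy": 0.003,"dz": 0.08},
  {"aperture": 0.05,"dx": 0.08,"dy": 0.006,"dz": 0.16},
  {"aperture": 0.05,"dx": 0.12,"dy": 0.009,"dz": 0.24},
  {"aperture": 0.05,"dx": 0.133,"dy": 0.009,"dz": 0.32},
  {"aperture": 0.05,"dx": 0.133,"dy": 0.009,"dz": 0.366},
])

```text
time_s: 6.7
ee_pos: [0.4266, -0.2694, 0.0483]
eef_rot: [-2.203, -2.237, -0.002]
ft_force: [0.3, -1.2, 0.1]
width: 0.0619
finger_force: 43.8
```

crank_tcp([
  {"aperture": 0.05,"dz": 0.04},
  {"aperture": 0.05,"dz": 0.07},
  {"aperture": 0.05,"dz": 0.08},
  {"aperture": 0.05,"dz": 0.08},
])

```text
time_s: 7.03
ee_pos: [0.4266, -0.2724, 0.0095]
eef_rot: [-2.207, -2.233, -0.0]
ft_force: [0.1, 0.2, -0.5]
width: 0.0618
finger_force: 46.0
```

Scaled: 0.002 m is 0.004.

crank_tcp([
  {"aperture": 0.05,"dz": 0.004},
  {"aperture": 0.05,"dz": 0.004},
])

```text
time_s: 7.2
ee_pos: [0.4275, -0.2743, 0.0093]
eef_rot: [2.209, 2.231, 0.001]
ft_force: [-0.3, -0.4, 0.3]
width: 0.0616
finger_force: 46.0
```

```bash
python3 - <<'E'
from h import *
go([.4267,-.2728,.006],.01)
E
```

```text
d [ 0.0015 -0.0008  0.0033] n 0.08875558104253939 r [ 0.0017  0.0008 -0.0003]
```

Scaled: 0.002 m is 0.004, 0.0015 m is 0.003.

crank_tcp([
  {"aperture": 0.05,"dx": 0.002,"dy": -0.0008,"dz": 0.003},
  {"aperture": 0.05,"dx": 0.002,"dy": -0.0008,"dz": 0.004},
  {"aperture": 0.05,"dx": 0.002,"dy": -0.0008,"dz": 0.004},
])

```text
time_s: 7.45
ee_pos: [0.4264, -0.2736, 0.0068]
eef_rot: [2.211, 2.231, 0.0]
ft_force: [0.2, 0.5, -1.9]
width: 0.062
finger_force: 46.0
```

Scaled: 0.001 m is 0.002.

crank_tcp([
  {"aperture": 0.05,"dz": 0.002},
  {"aperture": 0.05,"dz": 0.002},
  {"aperture": 0.07,"dz": 0.002},
  {"aperture": 0.085,"dz": 0.002},
  {"aperture": 0.085,"dz": 0.002},
])

```text
time_s: 7.87
ee_pos: [0.4262, -0.2734, 0.0053]
eef_rot: [2.211, 2.231, 0.0]
ft_force: [0.2, -0.6, 0.1]
width: 0.0849
finger_force: 0.0
```

crank_tcp([
  {"aperture": 0.085,"dz": -0.04},
  {"aperture": 0.085,"dz": -0.12},
  {"aperture": 0.085,"dz": -0.2},
  {"aperture": 0.085,"dz": -0.28},
  {"aperture": 0.085,"dz": -0.36},
])

```text
time_s: 8.28
ee_pos: [0.4257, -0.273, 0.187]
eef_rot: [-2.211, -2.231, -0.0]
ft_force: [1.0, -1.0, -0.7]
width: 0.0848
finger_force: 0.0
```

```bash
python3 - <<'E'
from h import *
go([.4267,-.34,.24],.01)
E
```

```text
d [-0.067   0.0004 -0.053 ] n 2.0485302116838624 r [-0.0004 -0.0006 -0.0008]
```

Scaled: -0.067 m is -0.134, -0.053 m is -0.106.

crank_tcp([
  {"aperture": 0.085,"dx": -0.07,"dz": -0.05},
  {"aperture": 0.085,"dx": -0.134,"dz": -0.106},
  {"aperture": 0.085,"dx": -0.134,"dz": -0.106},
  {"aperture": 0.085,"dx": -0.134,"dz": -0.106},
])

```text
time_s: 8.62
ee_pos: [0.427, -0.343, 0.2399]
eef_rot: [2.213, 2.224, 0.0]
ft_force: [-0.3, 1.3, -1.0]
width: 0.0851
finger_force: 0.0
```

```bash
python3 - <<'E'
from h import *
f=shot('wrist','w3',(180,20,340,140),5); np.save('E3.npy',f['extrinsics'])
E
```

```text
(no output)
```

View pics/w3.png

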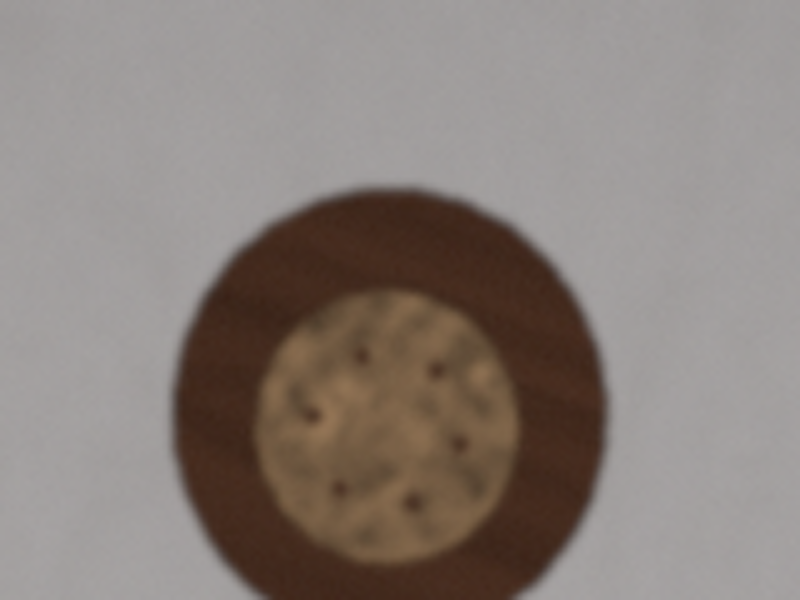

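```bash
python3 - <<'E'
from h import *
f=grab_frame('wrist'); E=np.load('E3.npy'); P=lambda x,y,z:unproj(f,180+x/5-.4,20+y/5-.4,z,E)
pl=P(390,414,.008); dc=P(387.5,426,.020)
print(pl,dc,dc-pl)
print(P(390,187,.008)[1]-pl[1], P(387,288,.02)[1]-dc[1],P(387,564,.02)[1]-dc[1])
go([.549,.096,.24],.01)
E
```

```text
[ 0.42730177 -0.26970777  0.008     ] [ 0.42667998 -0.27251663  0.02      ] [-0.00062179 -0.00280886  0.012     ]
0.05191995063054003 0.031183999645751415 -0.03283965008633982
d [ 0.4343  0.1267 -0.0022] n 10.8478353513661 r [-0.0011 -0.0013 -0.0008]
```

Scaled: 0.2 m is 0.4, 0.16 m is 0.32.

crank_tcp([
  {"aperture": 0.085,"dx": 0.08,"dy": 0.026},
  {"aperture": 0.085,"dx": 0.16,"dy": 0.052},
  {"aperture": 0.085,"dx": 0.24,"dy": 0.078},
  {"aperture": 0.085,"dx": 0.32,"dy": 0.1},
  {"aperture": 0.085,"dx": 0.4,"dy": 0.126},
])

```text
time_s: 9.13
ee_pos: [0.4863, -0.1375, 0.2368]
eef_rot: [-2.207, -2.232, 0.002]
ft_force: [1.3, -0.7, -0.4]
width: 0.0848
finger_force: 0.0
```

crank_tcp([
  {"aperture": 0.085,"dx": 0.08,"dy": 0.026},
  {"aperture": 0.085,"dx": 0.16,"dy": 0.052},
  {"aperture": 0.085,"dx": 0.24,"dy": 0.09},
  {"aperture": 0.085,"dx": 0.32,"dy": 0.126},
  {"aperture": 0.085,"dx": 0.336,"dy": 0.126},
])

```text
time_s: 9.55
ee_pos: [0.5491, 0.0361, 0.2374]
eef_rot: [-2.198, -2.24, -0.004]
ft_force: [-0.1, 0.9, 0.7]
width: 0.0852
finger_force: 0.0
```

crank_tcp([
  {"aperture": 0.085},
  {"aperture": 0.085},
])

```text
time_s: 9.72
ee_pos: [0.5476, 0.0293, 0.2368]
eef_rot: [-2.205, -2.235, 0.003]
ft_force: [-0.3, -0.9, 0.1]
width: 0.0849
finger_force: 0.0
```

```bash
cat >> h.py <<'E'
def oats(box=None):
    "find oatcakes (dotted light discs) by template of known look: saves picture of wrist view, returns f"
    f=shot('wrist','auto'); g=cv2.medianBlur(cv2.cvtColor(f['img'],cv2.COLOR_RGB2GRAY),5)
    c=cv2.HoughCircles(g,cv2.HOUGH_GRADIENT,1,35,param1=60,param2=18,minRadius=20,maxRadius=32)
    for u,v,r in ([] if c is None else c[0]): print('circ',round(u),round(v),round(r),unproj(f,u,v,.018).round(4),f['img'][int(v),int(u)])
    return f
E
python3 - <<'E'
from h import *
oats(); go([.549,.0968,.05],.01)
E
```

```text
circ 146 210 22 [ 0.3995 -0.0373  0.018 ] [224 132 160]
circ 260 46 29 [0.5484 0.1654 0.018 ] [153 122  89]
circ 260 110 25 [0.5496 0.095  0.018 ] [152 121  90]
circ 118 122 29 [0.3759 0.0772 0.018 ] [31 30 32]
circ 148 266 26 [ 0.3929 -0.122   0.018 ] [13 11 11]
d [0.0695 0.0026 0.1869] n 4.782485356016527 r [-0.0029  0.0007  0.0004]
```

Scaled: 0.16 m is 0.32, 0.12 m is 0.24.

crank_tcp([
  {"aperture": 0.085,"dx": 0.07,"dy": 0.0024,"dz": 0.02},
  {"aperture": 0.085,"dx": 0.136,"dy": 0.0048,"dz": 0.08},
  {"aperture": 0.085,"dx": 0.136,"dy": 0.0048,"dz": 0.16},
  {"aperture": 0.085,"dx": 0.136,"dy": 0.0048,"dz": 0.24},
  {"aperture": 0.085,"dx": 0.136,"dy": 0.0048,"dz": 0.32},
])

```text
time_s: 10.18
ee_pos: [0.5502, 0.0938, 0.0765]
eef_rot: [2.212, 2.23, -0.001]
ft_force: [0.9, -0.4, -0.1]
width: 0.0851
finger_force: 0.0
```

crank_tcp([
  {"aperture": 0.085,"dz": 0.06},
  {"aperture": 0.085,"dz": 0.11},
  {"aperture": 0.085,"dz": 0.138},
  {"aperture": 0.085,"dz": 0.141},
  {"aperture": 0.085,"dz": 0.141},
])

```text
time_s: 10.6
ee_pos: [0.5505, 0.0944, 0.0076]
eef_rot: [-2.212, -2.23, 0.002]
ft_force: [0.6, -0.1, 0.4]
width: 0.0852
finger_force: 0.0
```

```bash
python3 - <<'E'
from h import *
go([.549,.0963,.005],.01)
E
```

```text
d [ 0.0019 -0.0015  0.0026] n 0.08550703890693542 r [-0.0011  0.0006 -0.0021]
```

Scaled: 0.0025 m is 0.005, 0.002 m is 0.004.

crank_tcp([
  {"aperture": 0.085,"dx": 0.004,"dy": -0.0028,"dz": 0.005},
  {"aperture": 0.07,"dx": 0.004,"dy": -0.0028,"dz": 0.005},
  {"aperture": 0.05,"dx": 0.004,"dy": -0.0028,"dz": 0.005},
  {"aperture": 0.05,"dx": 0.004,"dy": -0.0028,"dz": 0.005},
  {"aperture": 0.05,"dx": 0.004,"dy": -0.0028,"dz": 0.005},
], grip_force=40)

```text
time_s: 11.02
ee_pos: [0.5504, 0.0977, 0.0072]
eef_rot: [2.21, 2.23, 0.003]
ft_force: [-1.9, -0.6, 8.5]
width: 0.0618
finger_force: 41.3
```

crank_tcp([
  {"aperture": 0.05},
  {"aperture": 0.05},
  {"aperture": 0.05},
  {"aperture": 0.05,"dz": -0.02},
  {"aperture": 0.05,"dz": -0.08},
], grip_force=40)

```text
time_s: 11.43
ee_pos: [0.5471, 0.0966, 0.0437]
eef_rot: [-2.209, -2.23, 0.007]
ft_force: [-0.1, -0.4, -0.2]
width: 0.0621
finger_force: 43.7
```

crank_tcp([
  {"aperture": 0.05,"dz": -0.08},
  {"aperture": 0.05,"dz": -0.16},
  {"aperture": 0.05,"dz": -0.24},
  {"aperture": 0.05,"dz": -0.32},
  {"aperture": 0.05,"dz": -0.39},
])

```text
time_s: 11.85
ee_pos: [0.5494, 0.0978, 0.2443]
eef_rot: [2.21, 2.231, 0.003]
ft_force: [-0.2, -0.9, -0.9]
width: 0.0618
finger_force: 43.7
```

```bash
python3 - <<'E'
from h import *
go([.427,-.34,.24],.01)
E
```

```text
d [-0.4366 -0.1266  0.0038] n 10.90193432682264 r [ 0.0027 -0.0003 -0.0004]
```

Scaled: -0.2 m is -0.4, -0.16 m is -0.32.

crank_tcp([
  {"aperture": 0.05,"dx": -0.08,"dy": -0.024},
  {"aperture": 0.05,"dx": -0.16,"dy": -0.046},
  {"aperture": 0.05,"dx": -0.24,"dy": -0.07},
  {"aperture": 0.05,"dx": -0.32,"dy": -0.092},
  {"aperture": 0.05,"dx": -0.4,"dy": -0.116},
])

```text
time_s: 12.27
ee_pos: [0.4924, -0.1046, 0.2416]
eef_rot: [2.209, 2.231, 0.001]
ft_force: [1.8, -0.2, -0.3]
width: 0.0612
finger_force: 43.8
```

crank_tcp([
  {"aperture": 0.05,"dx": -0.08,"dy": -0.024},
  {"aperture": 0.05,"dx": -0.16,"dy": -0.046},
  {"aperture": 0.05,"dx": -0.24,"dy": -0.07},
  {"aperture": 0.05,"dx": -0.32,"dy": -0.092},
  {"aperture": 0.05,"dx": -0.4,"dy": -0.116},
])

```text
time_s: 12.68
ee_pos: [0.4362, -0.3051, 0.2417]
eef_rot: [2.21, 2.231, 0.0]
ft_force: [1.7, 1.3, 0.3]
width: 0.0614
finger_force: 43.8
```

crank_tcp([
  {"aperture": 0.05,"dx": -0.072,"dy": -0.02,"dz": 0.008},
  {"aperture": 0.05,"dx": -0.072,"dy": -0.02,"dz": 0.008},
  {"aperture": 0.05,"dx": -0.072,"dy": -0.02,"dz": 0.008},
])

```text
time_s: 12.93
ee_pos: [0.426, -0.3417, 0.2368]
eef_rot: [2.217, 2.226, -0.0]
ft_force: [-0.2, 0.7, 0.5]
width: 0.0617
finger_force: 43.8
```

```bash
python3 - <<'E'
from h import *
o=env.get_obs();f=oats()
im=f['img'];hsv=cv2.cvtColor(im,cv2.COLOR_RGB2HSV)
p=o['ee_pos']
cv2.imwrite('pics/w4.png',cv2.resize(im[:,:,::-1],None,fx=1.5,fy=1.5))
go([.427,-.2725,.06],.01)
E
```

```text
circ 258 106 26 [ 0.4268 -0.2715  0.018 ] [138 110  81]
circ 440 208 21 [ 0.6695 -0.401   0.018 ] [83 80 78]
circ 474 228 31 [ 0.7209 -0.4296  0.018 ] [87 84 82]
d [0.0671 0.0002 0.1769] n 4.537664316292109 r [ 0.0007 -0.0002 -0.0025]
```

Disc 1 is still at (0.4268, -0.2715). I'll place the second on top of it.

Scaled: 0.18 m is 0.36, 0.15 m is 0.3.

crank_tcp([
  {"aperture": 0.05,"dx": 0.06,"dz": 0.06},
  {"aperture": 0.05,"dx": 0.12,"dz": 0.14},
  {"aperture": 0.05,"dx": 0.134,"dz": 0.22},
  {"aperture": 0.05,"dx": 0.134,"dz": 0.3},
  {"aperture": 0.05,"dx": 0.134,"dz": 0.36},
])

```text
time_s: 13.4
ee_pos: [0.4275, -0.269, 0.0555]
eef_rot: [2.205, 2.237, 0.002]
ft_force: [1.3, -1.3, 0.0]
width: 0.0615
finger_force: 43.8
```

crank_tcp([
  {"aperture": 0.05,"dz": 0.04},
  {"aperture": 0.05,"dz": 0.064},
  {"aperture": 0.05,"dz": 0.067},
  {"aperture": 0.05,"dz": 0.067},
  {"aperture": 0.05,"dz": 0.067},
])

```text
time_s: 13.82
ee_pos: [0.4282, -0.2726, 0.0244]
eef_rot: [2.209, 2.23, 0.001]
ft_force: [1.1, -1.1, 0.2]
width: 0.0613
finger_force: 47.8
```

```bash
python3 - <<'E'
from h import *
go([.427,-.2722,.0195],.01)
E
```

```text
d [ 0.0004 -0.0012  0.0049] n 0.12051718405333647 r [ 0.0024  0.0012 -0.0002]
```

Scaled: 0.003 m is 0.006, 0.002 m is 0.004.

crank_tcp([
  {"aperture": 0.05,"dy": -0.0016,"dz": 0.004},
  {"aperture": 0.05,"dy": -0.0016,"dz": 0.004},
  {"aperture": 0.05,"dy": -0.0016,"dz": 0.006},
  {"aperture": 0.05,"dy": -0.0016,"dz": 0.006},
])

```text
time_s: 14.15
ee_pos: [0.4265, -0.2731, 0.0209]
eef_rot: [2.211, 2.23, -0.0]
ft_force: [-1.4, 0.3, 8.8]
width: 0.0618
finger_force: 48.7
```

crank_tcp([
  {"aperture": 0.05,"dz": 0.002},
  {"aperture": 0.05,"dz": 0.002},
])

```text
time_s: 14.32
ee_pos: [0.4265, -0.2731, 0.0207]
eef_rot: [2.211, 2.23, -0.002]
ft_force: [-4.6, 0.7, 18.5]
width: 0.0614
finger_force: 49.8
```

Scaled: -0.0015 m is -0.003.

crank_tcp([
  {"aperture": 0.05,"dz": -0.003},
  {"aperture": 0.05,"dz": -0.003},
  {"aperture": 0.07,"dz": -0.003},
  {"aperture": 0.085,"dz": -0.003},
  {"aperture": 0.085,"dz": -0.003},
])

```text
time_s: 14.73
ee_pos: [0.4259, -0.2725, 0.0202]
eef_rot: [-2.211, -2.231, 0.0]
ft_force: [-0.2, 0.3, -0.4]
width: 0.0845
finger_force: 0.0
```

crank_tcp([
  {"aperture": 0.085,"dz": -0.04},
  {"aperture": 0.085,"dz": -0.12},
  {"aperture": 0.085,"dz": -0.2},
  {"aperture": 0.085,"dx": -0.06,"dz": -0.28},
  {"aperture": 0.085,"dx": -0.134,"dz": -0.36},
])

```text
time_s: 15.15
ee_pos: [0.4271, -0.3241, 0.187]
eef_rot: [2.206, 2.236, 0.001]
ft_force: [0.9, -0.8, -1.2]
width: 0.0848
finger_force: 0.0
```

crank_tcp([
  {"aperture": 0.085,"dz": -0.08},
  {"aperture": 0.085,"dz": -0.08},
  {"aperture": 0.085,"dz": -0.08},
])

```text
time_s: 15.4
ee_pos: [0.4276, -0.3264, 0.2268]
eef_rot: [2.209, 2.227, 0.001]
ft_force: [-0.6, 0.5, -0.4]
width: 0.0849
finger_force: 0.0
```

```bash
python3 - <<'E'
from h import *
f=oats();f=shot('wrist','w5',(180,20,340,160),4); np.save('E5.npy',f['extrinsics'])
go([.549,.05,.24],.01)
E
```

```text
circ 256 120 28 [ 0.4268 -0.2738  0.018 ] [122  96  70]
circ 440 220 21 [ 0.6683 -0.4002  0.018 ] [73 71 68]
circ 474 244 31 [ 0.7219 -0.4333  0.018 ] [77 74 73]
d [ 0.3736  0.1266 -0.0161] n 9.468240398994944 r [-0.0012 -0.0007 -0.0006]
```

View pics/w5.png

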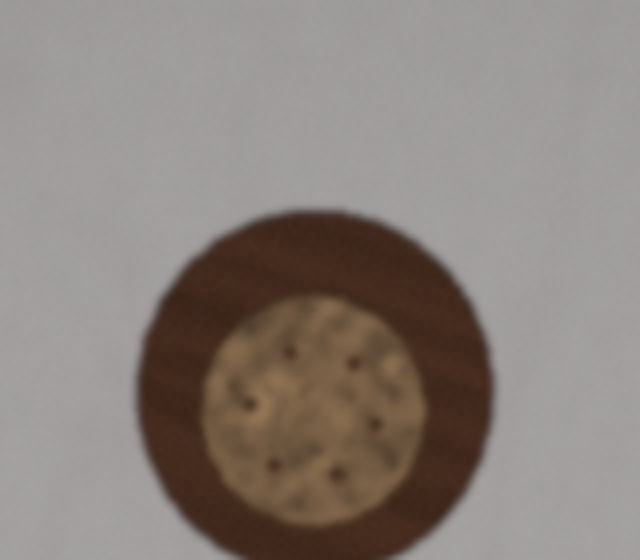

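```bash
python3 - <<'E'
from h import *
f=grab_frame('wrist'); E=np.load('E5.npy'); P=lambda x,y,z:unproj(f,180+x/4-.4,20+y/4-.4,z,E).round(4)
print('plate',P(137,387,.008),P(494,387,.008),P(315,208,.008),P(315,560,.008))
print('disc',P(201,410,.032),P(427,410,.032),P(314,295,.032),P(314,526,.032))
E
```

```text
plate [ 0.3734 -0.2684  0.008 ] [ 0.4813 -0.2674  0.008 ] [ 0.4267 -0.2174  0.008 ] [ 0.4277 -0.3209  0.008 ]
disc [ 0.3948 -0.2736  0.032 ] [ 0.4589 -0.273   0.032 ] [ 0.4266 -0.2422  0.032 ] [ 0.4272 -0.3063  0.032 ]
```

The pile is within about 2 mm of centre. Now for the last oatcake.

Scaled: 0.2 m is 0.4, 0.16 m is 0.32.

crank_tcp([
  {"aperture": 0.085,"dx": 0.08,"dy": 0.026,"dz": -0.006},
  {"aperture": 0.085,"dx": 0.16,"dy": 0.052,"dz": -0.012},
  {"aperture": 0.085,"dx": 0.24,"dy": 0.078,"dz": -0.02},
  {"aperture": 0.085,"dx": 0.32,"dy": 0.104,"dz": -0.028},
  {"aperture": 0.085,"dx": 0.4,"dy": 0.132,"dz": -0.032},
])

```text
time_s: 15.97
ee_pos: [0.489, -0.1252, 0.2393]
eef_rot: [-2.209, -2.23, 0.002]
ft_force: [0.7, 0.7, -0.4]
width: 0.0852
finger_force: 0.0
```

crank_tcp([
  {"aperture": 0.085,"dx": 0.08,"dy": 0.028},
  {"aperture": 0.085,"dx": 0.16,"dy": 0.056},
  {"aperture": 0.085,"dx": 0.24,"dy": 0.084},
  {"aperture": 0.085,"dx": 0.32,"dy": 0.114},
  {"aperture": 0.085,"dx": 0.4,"dy": 0.122},
])

```text
time_s: 16.38
ee_pos: [0.5491, 0.073, 0.2387]
eef_rot: [-2.211, -2.23, 0.002]
ft_force: [0.8, -0.2, 0.3]
width: 0.0853
finger_force: 0.0
```

crank_tcp([
  {"aperture": 0.085,"dx": 0.04},
  {"aperture": 0.085,"dx": 0.04},
  {"aperture": 0.085,"dx": 0.04},
])

```text
time_s: 16.63
ee_pos: [0.5473, 0.0931, 0.2388]
eef_rot: [-2.205, -2.235, 0.003]
ft_force: [0.7, -0.2, 0.0]
width: 0.0851
finger_force: 0.0
```

```bash
python3 - <<'E'
from h import *
oats(); go([.5487,.1658,.08],.01)
E
```

```text
circ 260 104 27 [0.548  0.1657 0.018 ] [147 116  85]
circ 124 174 24 [0.3734 0.0764 0.018 ] [20 21 22]
circ 148 266 25 [ 0.3934 -0.0577  0.018 ] [10 11 12]
d [0.0748 0.0022 0.1589] n 4.210846858979534 r [-0.0028  0.0008  0.0003]
```

The manual's scale: shifts go in shares of 500 mm and turns go in shares of pi rad. Converting my numbers, 0.15 m is 0.3, 0.11 m is 0.22.

crank_tcp([
  {"aperture": 0.085,"dx": 0.08,"dy": 0.002},
  {"aperture": 0.085,"dx": 0.146,"dy": 0.002,"dz": 0.06},
  {"aperture": 0.085,"dx": 0.146,"dy": 0.002,"dz": 0.14},
  {"aperture": 0.085,"dx": 0.146,"dy": 0.002,"dz": 0.22},
  {"aperture": 0.085,"dx": 0.146,"dy": 0.002,"dz": 0.3},
])

```text
time_s: 17.1
ee_pos: [0.5487, 0.1626, 0.0883]
eef_rot: [2.212, 2.23, -0.001]
ft_force: [1.4, -0.6, 0.6]
width: 0.0849
finger_force: 0.0
```

crank_tcp([
  {"aperture": 0.085,"dz": 0.06},
  {"aperture": 0.085,"dz": 0.12},
  {"aperture": 0.085,"dz": 0.156},
  {"aperture": 0.085,"dz": 0.162},
  {"aperture": 0.085,"dz": 0.162},
])

```text
time_s: 17.52
ee_pos: [0.548, 0.1623, 0.008]
eef_rot: [-2.213, -2.229, 0.006]
ft_force: [0.2, -0.0, 0.6]
width: 0.0852
finger_force: 0.0
```

```bash
python3 - <<'E'
from h import *
go([.5487,.1658,.0055],.01)
E
```

```text
d [0.0035 0.0007 0.0025] n 0.10490571334618856 r [-0.0032  0.0018 -0.0028]
```

Scaled: 0.003 m is 0.006, 0.0022 m is 0.0044.

crank_tcp([
  {"aperture": 0.085,"dx": 0.006,"dy": 0.001,"dz": 0.0044},
  {"aperture": 0.07,"dx": 0.006,"dy": 0.001,"dz": 0.0044},
  {"aperture": 0.05,"dx": 0.006,"dy": 0.001,"dz": 0.0044},
  {"aperture": 0.05,"dx": 0.006,"dy": 0.001,"dz": 0.0044},
  {"aperture": 0.05,"dx": 0.006,"dy": 0.001,"dz": 0.0044},
], grip_force=40)

```text
time_s: 17.93
ee_pos: [0.5505, 0.1677, 0.0092]
eef_rot: [2.21, 2.23, 0.003]
ft_force: [-1.2, 0.6, 6.5]
width: 0.0612
finger_force: 41.6
```

crank_tcp([
  {"aperture": 0.05},
  {"aperture": 0.05},
  {"aperture": 0.05},
  {"aperture": 0.05,"dz": -0.02},
  {"aperture": 0.05,"dz": -0.08},
], grip_force=40)

```text
time_s: 18.35
ee_pos: [0.5472, 0.1661, 0.0457]
eef_rot: [-2.21, -2.23, 0.008]
ft_force: [-0.2, -0.3, -1.2]
width: 0.0613
finger_force: 43.6
```

crank_tcp([
  {"aperture": 0.05,"dz": -0.08},
  {"aperture": 0.05,"dz": -0.16},
  {"aperture": 0.05,"dz": -0.24},
  {"aperture": 0.05,"dz": -0.32},
  {"aperture": 0.05,"dz": -0.39},
])

```text
time_s: 18.77
ee_pos: [0.5493, 0.1677, 0.2464]
eef_rot: [2.21, 2.231, 0.004]
ft_force: [0.2, 0.2, -0.6]
width: 0.0611
finger_force: 43.6
```

```bash
python3 - <<'E'
from h import *
go([.427,-.34,.24],.01)
E
```

```text
d [-0.5065 -0.1272  0.0057] n 12.524677501408764 r [ 0.0027 -0.0006 -0.0003]
```

Scaled: -0.2 m is -0.4, -0.16 m is -0.32.

crank_tcp([
  {"aperture": 0.05,"dx": -0.08,"dy": -0.02},
  {"aperture": 0.05,"dx": -0.16,"dy": -0.04},
  {"aperture": 0.05,"dx": -0.24,"dy": -0.06},
  {"aperture": 0.05,"dx": -0.32,"dy": -0.08},
  {"aperture": 0.05,"dx": -0.4,"dy": -0.1},
])

```text
time_s: 19.18
ee_pos: [0.5003, -0.0346, 0.2436]
eef_rot: [2.209, 2.231, 0.001]
ft_force: [0.8, -0.5, -0.6]
width: 0.0607
finger_force: 43.6
```

crank_tcp([
  {"aperture": 0.05,"dx": -0.08,"dy": -0.02},
  {"aperture": 0.05,"dx": -0.16,"dy": -0.04},
  {"aperture": 0.05,"dx": -0.24,"dy": -0.06},
  {"aperture": 0.05,"dx": -0.32,"dy": -0.08},
  {"aperture": 0.05,"dx": -0.4,"dy": -0.1},
])

```text
time_s: 19.6
ee_pos: [0.452, -0.2352, 0.2437]
eef_rot: [2.21, 2.231, 0.0]
ft_force: [0.8, 0.6, 0.4]
width: 0.061
finger_force: 43.6
```

crank_tcp([
  {"aperture": 0.05,"dx": -0.08,"dy": -0.02},
  {"aperture": 0.05,"dx": -0.16,"dy": -0.042},
  {"aperture": 0.05,"dx": -0.212,"dy": -0.054,"dz": 0.01},
  {"aperture": 0.05,"dx": -0.212,"dy": -0.054,"dz": 0.01},
  {"aperture": 0.05,"dx": -0.212,"dy": -0.054,"dz": 0.01},
])

```text
time_s: 20.02
ee_pos: [0.426, -0.341, 0.2378]
eef_rot: [2.215, 2.227, 0.0]
ft_force: [-0.3, 1.2, 0.0]
width: 0.0612
finger_force: 43.6
```

```bash
python3 - <<'E'
from h import *
oats()
go([.427,-.2722,.06],.01)
E
```

```text
circ 258 108 28 [ 0.4256 -0.2731  0.018 ] [137 109  80]
circ 468 216 28 [ 0.7104 -0.4129  0.018 ] [86 84 81]
d [0.067  0.0005 0.178 ] n 4.5603234061928655 r [ 0.0007 -0.0003 -0.0014]
```

Scaled: 0.175 m is 0.35, 0.15 m is 0.3.

crank_tcp([
  {"aperture": 0.05,"dx": 0.06,"dz": 0.06},
  {"aperture": 0.05,"dx": 0.12,"dz": 0.14},
  {"aperture": 0.05,"dx": 0.134,"dz": 0.22},
  {"aperture": 0.05,"dx": 0.134,"dz": 0.3},
  {"aperture": 0.05,"dx": 0.134,"dz": 0.35},
])

```text
time_s: 20.48
ee_pos: [0.4265, -0.2689, 0.0608]
eef_rot: [-2.204, -2.237, -0.002]
ft_force: [-0.8, -0.9, -0.6]
width: 0.0607
finger_force: 43.6
```

crank_tcp([
  {"aperture": 0.05,"dz": 0.02},
  {"aperture": 0.05,"dz": 0.04},
  {"aperture": 0.05,"dz": 0.044},
  {"aperture": 0.05,"dz": 0.044},
  {"aperture": 0.05,"dz": 0.044},
])

```text
time_s: 20.9
ee_pos: [0.4277, -0.2733, 0.0419]
eef_rot: [2.21, 2.229, 0.001]
ft_force: [0.0, -0.3, -0.4]
width: 0.0608
finger_force: 43.7
```

```bash
python3 - <<'E'
from h import *
go([.4268,-.2722,.032],.01)
E
```

```text
d [ 0.0012 -0.0009  0.0099] n 0.24062793224433304 r [ 0.0026  0.0016 -0.0011]
```

Scaled: 0.007 m is 0.014, 0.006 m is 0.012.

crank_tcp([
  {"aperture": 0.05,"dx": 0.002,"dy": -0.0014,"dz": 0.006},
  {"aperture": 0.05,"dx": 0.002,"dy": -0.0014,"dz": 0.012},
  {"aperture": 0.05,"dx": 0.002,"dy": -0.0014,"dz": 0.014},
  {"aperture": 0.05,"dx": 0.002,"dy": -0.0014,"dz": 0.014},
])

```text
time_s: 21.23
ee_pos: [0.4265, -0.2723, 0.0351]
eef_rot: [2.21, 2.229, -0.001]
ft_force: [-4.7, 1.8, 16.9]
width: 0.0612
finger_force: 45.9
```

crank_tcp([
  {"aperture": 0.05,"dz": 0.002},
  {"aperture": 0.05,"dz": 0.002},
])

```text
time_s: 21.4
ee_pos: [0.4264, -0.2724, 0.0349]
eef_rot: [2.21, 2.229, -0.002]
ft_force: [-6.9, 2.9, 28.0]
width: 0.0614
finger_force: 47.3
```

Scaled: -0.0025 m is -0.005.

crank_tcp([
  {"aperture": 0.05,"dz": -0.005},
  {"aperture": 0.05,"dz": -0.005},
])

```text
time_s: 21.57
ee_pos: [0.4262, -0.2722, 0.0358]
eef_rot: [2.21, 2.23, 0.0]
ft_force: [-0.4, 0.7, -1.8]
width: 0.0609
finger_force: 43.6
```

crank_tcp([
  {"aperture": 0.065},
  {"aperture": 0.075},
  {"aperture": 0.085},
  {"aperture": 0.085},
])

```text
time_s: 21.9
ee_pos: [0.4255, -0.2717, 0.0345]
eef_rot: [-2.211, -2.231, 0.0]
ft_force: [0.3, 0.0, 0.1]
width: 0.0848
finger_force: 0.0
```

crank_tcp([
  {"aperture": 0.085,"dz": -0.04},
  {"aperture": 0.085,"dz": -0.12},
  {"aperture": 0.085,"dz": -0.2},
  {"aperture": 0.085,"dx": -0.06,"dz": -0.28},
  {"aperture": 0.085,"dx": -0.134,"dz": -0.36},
])

```text
time_s: 22.32
ee_pos: [0.4267, -0.3233, 0.2015]
eef_rot: [2.206, 2.236, 0.001]
ft_force: [1.0, -1.6, -0.9]
width: 0.0851
finger_force: 0.0
```

crank_tcp([
  {"aperture": 0.085,"dz": -0.04},
  {"aperture": 0.085,"dz": -0.04},
  {"aperture": 0.085,"dz": -0.04},
])

```text
time_s: 22.57
ee_pos: [0.4265, -0.325, 0.2198]
eef_rot: [2.211, 2.229, 0.0]
ft_force: [-0.8, 0.2, -0.5]
width: 0.0848
finger_force: 0.0
```

```bash
python3 - <<'E'
from h import *
f=shot('wrist','w6',(180,20,340,180),3.5); np.save('E6.npy',f['extrinsics'])
E
```

```text
(no output)
```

View pics/w6.png

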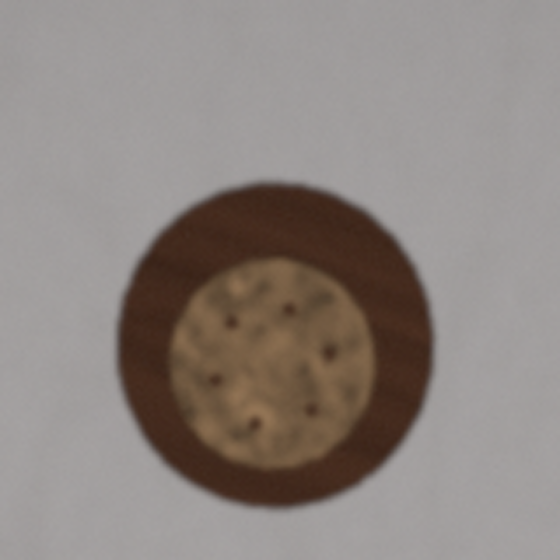

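```bash
python3 - <<'E'
from h import *
f=grab_frame('wrist'); E=np.load('E6.npy'); P=lambda x,y,z:unproj(f,180+x/3.5-.4,20+y/3.5-.4,z,E).round(4)
print('plate',P(275.5,344,.008),P(275.5,181,.008),P(275.5,507,.008))
print('disc',P(272.5,363,.044),P(272.5,257,.044),P(272.5,469,.044),P(168,363,.044)[0]-P(377,363,.044)[0])
f=shot('side','s1',(150,100,350,290),3.5)
E
```

```text
plate [ 0.4272 -0.2692  0.008 ] [ 0.4268 -0.2174  0.008 ] [ 0.4277 -0.3258  0.008 ]
disc [ 0.4262 -0.2733  0.044 ] [ 0.426  -0.2422  0.044 ] [ 0.4265 -0.3061  0.044 ] -0.06439999999999996
```

View pics/s1.png

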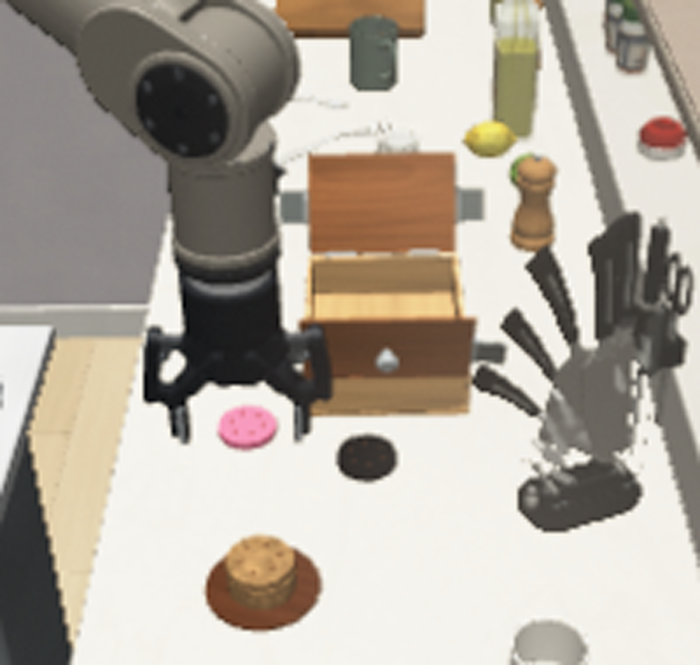

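All three oatcakes are stacked near the plate centre and the box is empty. I'll close the fingers and move beyond the left leaf, off its knob.

Scaled: 0.2 m is 0.4, 0.12 m is 0.24.

crank_tcp([
  {"aperture": 0,"dx": 0.08,"dy": 0.02,"dz": -0.02},
  {"aperture": 0,"dx": 0.16,"dy": 0.04,"dz": -0.04},
  {"aperture": 0,"dx": 0.24,"dy": 0.06,"dz": -0.06},
  {"aperture": 0,"dx": 0.32,"dy": 0.08,"dz": -0.06},
  {"aperture": 0,"dx": 0.4,"dy": 0.1,"dz": -0.06},
], grip_force=40)

```text
time_s: 23.13
ee_pos: [0.4737, -0.1232, 0.2485]
eef_rot: [-2.21, -2.231, 0.001]
ft_force: [1.2, -0.1, -0.5]
width: 0.0249
finger_force: 0.0
```

crank_tcp([
  {"aperture": 0,"dx": 0.08,"dy": 0.02},
  {"aperture": 0,"dx": 0.16,"dy": 0.04},
  {"aperture": 0,"dx": 0.24,"dy": 0.06},
  {"aperture": 0,"dx": 0.32,"dy": 0.08},
  {"aperture": 0,"dx": 0.4,"dy": 0.1},
])

```text
time_s: 23.55
ee_pos: [0.5213, 0.0771, 0.2477]
eef_rot: [-2.209, -2.231, 0.003]
ft_force: [1.9, -0.8, -0.3]
width: 0.0
finger_force: 0.0
```

crank_tcp([
  {"aperture": 0,"dx": 0.08,"dy": 0.02},
  {"aperture": 0,"dx": 0.16,"dy": 0.04},
  {"aperture": 0,"dx": 0.24,"dy": 0.06},
  {"aperture": 0,"dx": 0.32,"dy": 0.08},
  {"aperture": 0,"dx": 0.4,"dy": 0.1},
])

```text
time_s: 23.97
ee_pos: [0.5695, 0.2774, 0.2471]
eef_rot: [-2.21, -2.232, 0.004]
ft_force: [0.8, -0.2, 0.2]
width: 0.0
finger_force: 0.0
```

crank_tcp([
  {"aperture": 0,"dx": 0.08,"dy": 0.026},
  {"aperture": 0,"dx": 0.12,"dy": 0.026},
  {"aperture": 0,"dx": 0.12,"dy": 0.026},
  {"aperture": 0,"dx": 0.12,"dy": 0.026},
])

```text
time_s: 24.3
ee_pos: [0.581, 0.3373, 0.247]
eef_rot: [-2.205, -2.235, 0.004]
ft_force: [-0.6, 0.3, -0.4]
width: -0.0002
finger_force: 0.0
```

```bash
python3 - <<'E'
from h import *
go([.59,.335,.13],.01)
E
```

```text
d [-0.0023  0.0094  0.117 ] n 2.8149308748642645 r [-0.0033  0.0007  0.0033]
```

Scaled: 0.112 m is 0.224, 0.008 m is 0.016.

crank_tcp([
  {"aperture": 0,"dy": 0.016,"dz": 0.08},
  {"aperture": 0,"dy": 0.016,"dz": 0.16},
  {"aperture": 0,"dy": 0.016,"dz": 0.224},
  {"aperture": 0,"dy": 0.016,"dz": 0.224},
])

```text
time_s: 24.63
ee_pos: [0.5876, 0.3297, 0.1289]
eef_rot: [-2.212, -2.229, 0.022]
ft_force: [-1.0, -1.0, -1.5]
width: -0.0001
finger_force: 0.0
```

crank_tcp([
  {"aperture": 0,"dx": -0.04},
  {"aperture": 0,"dx": -0.08},
  {"aperture": 0,"dx": -0.12},
  {"aperture": 0,"dx": -0.16,"dz": -0.01},
  {"aperture": 0,"dx": -0.2,"dz": -0.02},
])

```text
time_s: 25.05
ee_pos: [0.592, 0.2349, 0.1492]
eef_rot: [2.211, 2.231, 0.003]
ft_force: [0.5, 1.7, -0.9]
width: 0.0
finger_force: 0.8
```

```bash
python3 - <<'E'
from h import *
go([.59,.232,.145],.01)
E
```

```text
d [-0.0029 -0.002   0.0042] n 0.13190714657754737 r [ 0.0015 -0.0013 -0.0011]
```

Now I'll follow the arc down.

Scaled: -0.07 m is -0.14, -0.06 m is -0.12.

crank_tcp([
  {"aperture": 0,"dx": -0.036},
  {"aperture": 0,"dx": -0.07},
  {"aperture": 0,"dx": -0.1,"dz": 0.01},
  {"aperture": 0,"dx": -0.12,"dz": 0.024},
  {"aperture": 0,"dx": -0.14,"dz": 0.04},
])

```text
time_s: 25.47
ee_pos: [0.5931, 0.1642, 0.1277]
eef_rot: [2.212, 2.229, 0.002]
ft_force: [0.3, 0.7, 1.0]
width: -0.0001
finger_force: 0.6
```

crank_tcp([
  {"aperture": 0,"dx": -0.024,"dz": 0.022},
  {"aperture": 0,"dx": -0.04,"dz": 0.044},
  {"aperture": 0,"dx": -0.056,"dz": 0.068},
  {"aperture": 0,"dx": -0.066,"dz": 0.09},
  {"aperture": 0,"dx": -0.07,"dz": 0.11},
])

```text
time_s: 25.88
ee_pos: [0.5921, 0.1293, 0.07]
eef_rot: [-2.212, -2.23, 0.003]
ft_force: [-0.0, -0.6, 1.3]
width: 0.0001
finger_force: 0.4
```

```bash
python3 - <<'E'
from h import *
go([.59,.127,.066],.01)
E
```

```text
d [-0.0022 -0.0021  0.004 ] n 0.12171014937201799 r [-0.0018  0.0009 -0.0017]
```

Scaled: 0.004 m is 0.008, 0.003 m is 0.006.

crank_tcp([
  {"aperture": 0,"dz": 0.004},
  {"aperture": 0,"dz": 0.006},
  {"aperture": 0,"dz": 0.008},
  {"aperture": 0,"dz": 0.008},
])

```text
time_s: 26.22
ee_pos: [0.5921, 0.1296, 0.068]
eef_rot: [2.211, 2.231, -0.005]
ft_force: [-2.5, -4.1, 6.3]
width: 0.0002
finger_force: 3.2
```

crank_tcp([
  {"aperture": 0,"dz": 0.004},
  {"aperture": 0,"dz": 0.004},
])

```text
time_s: 26.38
ee_pos: [0.5923, 0.1297, 0.0677]
eef_rot: [2.21, 2.23, -0.005]
ft_force: [-7.3, -6.8, 21.5]
width: -0.0001
finger_force: 10.5
```

The left leaf is firm at 68 mm, so it's shut. Now the right leaf, working at the near side away from the knife block.

Scaled: -0.185 m is -0.37, -0.08 m is -0.16.

crank_tcp([
  {"aperture": 0,"dz": -0.08},
  {"aperture": 0,"dz": -0.16},
  {"aperture": 0,"dz": -0.24},
  {"aperture": 0,"dy": -0.04,"dz": -0.32},
  {"aperture": 0,"dy": -0.1,"dz": -0.37},
])

```text
time_s: 26.8
ee_pos: [0.5451, 0.1311, 0.2538]
eef_rot: [2.212, 2.23, 0.007]
ft_force: [0.7, -0.1, 1.5]
width: -0.0003
finger_force: 0.0
```

crank_tcp([
  {"aperture": 0,"dx": -0.08,"dy": -0.04},
  {"aperture": 0,"dx": -0.16,"dy": -0.07},
  {"aperture": 0,"dx": -0.24,"dy": -0.074},
  {"aperture": 0,"dx": -0.32,"dy": -0.074},
  {"aperture": 0,"dx": -0.4,"dy": -0.074},
])

```text
time_s: 27.22
ee_pos: [0.5069, -0.0717, 0.251]
eef_rot: [2.209, 2.232, -0.001]
ft_force: [1.6, 0.6, -0.2]
width: 0.0003
finger_force: 0.0
```

crank_tcp([
  {"aperture": 0,"dx": -0.08},
  {"aperture": 0,"dx": -0.13},
  {"aperture": 0,"dx": -0.13},
  {"aperture": 0,"dx": -0.13},
])

```text
time_s: 27.55
ee_pos: [0.508, -0.1364, 0.2503]
eef_rot: [-2.214, -2.228, 0.0]
ft_force: [0.2, 1.3, 0.6]
width: 0.0001
finger_force: 0.0
```

```bash
python3 - <<'E'
from h import *
go([.505,-.135,.13],.01)
E
```

```text
d [ 0.0013 -0.0029  0.1203] n 2.8869880842222027 r [-0.0008 -0.0004 -0.0039]
```

Scaled: 0.118 m is 0.236, 0.08 m is 0.16.

crank_tcp([
  {"aperture": 0,"dz": 0.08},
  {"aperture": 0,"dz": 0.16},
  {"aperture": 0,"dz": 0.236},
  {"aperture": 0,"dz": 0.236},
])

```text
time_s: 27.88
ee_pos: [0.5035, -0.1324, 0.1267]
eef_rot: [-2.2, -2.228, 0.008]
ft_force: [-2.1, 0.5, -0.4]
width: -0.0001
finger_force: 0.0
```

crank_tcp([
  {"aperture": 0,"dx": 0.04},
  {"aperture": 0,"dx": 0.08},
  {"aperture": 0,"dx": 0.12,"dz": -0.006},
  {"aperture": 0,"dx": 0.16,"dz": -0.016},
  {"aperture": 0,"dx": 0.194,"dz": -0.026},
])

```text
time_s: 28.3
ee_pos: [0.5079, -0.0355, 0.1481]
eef_rot: [2.207, 2.234, 0.002]
ft_force: [0.7, -2.3, -1.2]
width: 0.0
finger_force: 1.0
```

```bash
python3 - <<'E'
from h import *
go([.505,-.0385,.145],.01)
E
```

```text
d [-0.003  -0.003   0.0031] n 0.1250432611403599 r [0.0014 0.     0.0019]
```

Scaled: 0.07 m is 0.14, 0.06 m is 0.12.

crank_tcp([
  {"aperture": 0,"dx": 0.036},
  {"aperture": 0,"dx": 0.07},
  {"aperture": 0,"dx": 0.1,"dz": 0.01},
  {"aperture": 0,"dx": 0.12,"dz": 0.024},
  {"aperture": 0,"dx": 0.14,"dz": 0.04},
])

```text
time_s: 28.72
ee_pos: [0.508, 0.0346, 0.1284]
eef_rot: [2.206, 2.233, 0.004]
ft_force: [0.7, -1.5, 0.7]
width: -0.0003
finger_force: 0.6
```

crank_tcp([
  {"aperture": 0,"dx": 0.024,"dz": 0.022},
  {"aperture": 0,"dx": 0.04,"dz": 0.044},
  {"aperture": 0,"dx": 0.056,"dz": 0.068},
  {"aperture": 0,"dx": 0.066,"dz": 0.09},
  {"aperture": 0,"dx": 0.07,"dz": 0.106},
])

```text
time_s: 29.13
ee_pos: [0.5069, 0.069, 0.0736]
eef_rot: [2.208, 2.234, 0.003]
ft_force: [0.3, 0.9, 0.2]
width: 0.0002
finger_force: 0.3
```

```bash
python3 - <<'E'
from h import *
go([.505,.067,.068],.01)
E
```

```text
d [-0.002  -0.002   0.0056] n 0.1492231151339953 r [ 0.0015 -0.0009  0.0017]
```

Scaled: 0.006 m is 0.012, 0.005 m is 0.01.

crank_tcp([
  {"aperture": 0,"dz": 0.006},
  {"aperture": 0,"dz": 0.01},
  {"aperture": 0,"dz": 0.012},
  {"aperture": 0,"dz": 0.012},
])

```text
time_s: 29.47
ee_pos: [0.5065, 0.0671, 0.068]
eef_rot: [2.211, 2.231, 0.0]
ft_force: [-3.1, 0.8, 6.9]
width: -0.0001
finger_force: 3.2
```

crank_tcp([
  {"aperture": 0,"dz": 0.004},
  {"aperture": 0,"dz": 0.004},
])

```text
time_s: 29.63
ee_pos: [0.5067, 0.0672, 0.0676]
eef_rot: [2.211, 2.23, -0.001]
ft_force: [-8.9, -0.1, 25.6]
width: 0.0001
finger_force: 12.7
```

Both leaves are down. Next I'll look at the clips.

Scaled: -0.19 m is -0.38, -0.16 m is -0.32.

crank_tcp([
  {"aperture": 0,"dz": -0.08},
  {"aperture": 0,"dz": -0.16},
  {"aperture": 0,"dx": -0.04,"dy": 0.04,"dz": -0.24},
  {"aperture": 0,"dx": -0.08,"dy": 0.08,"dz": -0.32},
  {"aperture": 0,"dx": -0.08,"dy": 0.08,"dz": -0.38},
])

```text
time_s: 30.05
ee_pos: [0.5476, 0.0235, 0.2554]
eef_rot: [2.215, 2.227, -0.001]
ft_force: [0.9, -1.0, -1.3]
width: 0.0001
finger_force: 0.0
```

crank_tcp([
  {"aperture": 0},
  {"aperture": 0},
])

```text
time_s: 30.22
ee_pos: [0.5484, 0.0266, 0.2568]
eef_rot: [2.211, 2.226, 0.006]
ft_force: [-0.2, -0.1, -1.3]
width: 0.0001
finger_force: 0.0
```

```bash
python3 - <<'E'
from h import *
f=shot('wrist','w7',None,1.5);np.save('E7.npy',f['extrinsics']);print(env.get_obs()['ee_pos'])
for x in(-.09,.09):
  for y in(.057,-.057):
    for dz,L in((0.004,0),(0.004,.032)): print(x,y,L,(1.5*proj(f,[.5486+x+np.sign(x)*L,.0966+y,.06+dz])).round())
E
```

```text
[0.54685272 0.02680242 0.25472198]
-0.09 0.057 0 [259.  74.]
-0.09 0.057 0.032 [213.  74.]
-0.09 -0.057 0 [270. 234.]
-0.09 -0.057 0.032 [229. 234.]
0.09 0.057 0 [513.  76.]
0.09 0.057 0.032 [558.  77.]
0.09 -0.057 0 [500. 235.]
0.09 -0.057 0.032 [541. 235.]
```

View pics/w7.png

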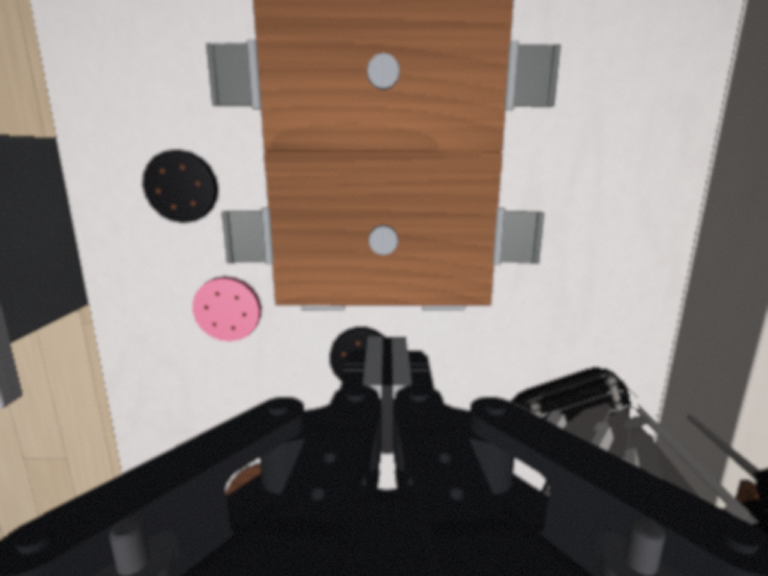

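The clips stick straight out where predicted: near ones at (232,74) and (246,237), far ones at (535,74) and (520,237). I'll start with the near flanged clip.

crank_tcp([
  {"aperture": 0,"dx": 0.01,"dy": -0.08},
  {"aperture": 0,"dx": 0.026,"dy": -0.16},
  {"aperture": 0,"dx": 0.026,"dy": -0.236},
  {"aperture": 0,"dx": 0.026,"dy": -0.236,"dz": 0.08},
  {"aperture": 0,"dx": 0.026,"dy": -0.236,"dz": 0.16},
])

```text
time_s: 30.68
ee_pos: [0.4279, 0.0386, 0.1756]
eef_rot: [2.205, 2.225, 0.004]
ft_force: [0.9, -1.1, -0.4]
width: -0.0002
finger_force: 0.0
```

crank_tcp([
  {"aperture": 0,"dz": 0.08},
  {"aperture": 0,"dz": 0.14},
  {"aperture": 0,"dz": 0.14},
])

```text
time_s: 30.93
ee_pos: [0.4227, 0.0385, 0.0984]
eef_rot: [-2.204, -2.227, 0.014]
ft_force: [-1.6, 0.3, 0.3]
width: 0.0
finger_force: 0.0
```

```bash
python3 - <<'E'
from h import *
go([.4286,.0396,.1],.01)
E
```

```text
d [ 0.0011  0.0059 -0.0017] n 0.148639566868584 r [-0.0121  0.0003  0.0006]
```

Scaled: 0.057 m is 0.114, 0.048 m is 0.096.

crank_tcp([
  {"aperture": 0,"dy": 0.008,"dz": 0.03},
  {"aperture": 0,"dy": 0.008,"dz": 0.056},
  {"aperture": 0,"dy": 0.008,"dz": 0.076},
  {"aperture": 0,"dy": 0.008,"dz": 0.096},
  {"aperture": 0,"dy": 0.008,"dz": 0.114},
])

```text
time_s: 31.35
ee_pos: [0.4326, 0.0393, 0.0467]
eef_rot: [2.211, 2.231, 0.0]
ft_force: [-1.4, -0.6, 1.3]
width: 0.0003
finger_force: 0.7
```

crank_tcp([
  {"aperture": 0,"dz": 0.004},
  {"aperture": 0,"dz": 0.004},
])

```text
time_s: 31.52
ee_pos: [0.4321, 0.0392, 0.0445]
eef_rot: [-2.211, -2.231, 0.001]
ft_force: [0.1, 0.1, 0.3]
width: 0.0
finger_force: 0.2
```

Scaled: 0.008 m is 0.016, 0.006 m is 0.012.

crank_tcp([
  {"aperture": 0,"dz": 0.012},
  {"aperture": 0,"dy": 0.008,"dz": 0.012},
  {"aperture": 0,"dy": 0.016,"dz": 0.012},
  {"aperture": 0,"dy": 0.016,"dz": 0.012},
])

```text
time_s: 31.85
ee_pos: [0.4369, 0.039, 0.038]
eef_rot: [-2.208, -2.229, 0.01]
ft_force: [-10.3, 0.9, 5.2]
width: 0.0001
finger_force: 5.5
```

crank_tcp([
  {"aperture": 0,"dy": 0.006},
  {"aperture": 0,"dy": 0.006},
])

```text
time_s: 32.02
ee_pos: [0.4371, 0.0389, 0.0377]
eef_rot: [-2.206, -2.228, 0.017]
ft_force: [-17.9, 1.8, 11.4]
width: 0.0
finger_force: 9.3
```

crank_tcp([
  {"aperture": 0,"dy": 0.006},
  {"aperture": 0,"dy": 0.006},
])

```text
time_s: 32.18
ee_pos: [0.4372, 0.0388, 0.0373]
eef_rot: [-2.203, -2.227, 0.023]
ft_force: [-26.0, 2.5, 17.1]
width: 0.0001
finger_force: 13.2
```

Scaled: -0.065 m is -0.13, 0.04 m is 0.08.

crank_tcp([
  {"aperture": 0,"dy": -0.036},
  {"aperture": 0,"dy": -0.036},
  {"aperture": 0,"dy": -0.036,"dz": -0.06},
  {"aperture": 0,"dy": -0.036,"dz": -0.13},
  {"aperture": 0,"dx": 0.08,"dy": -0.036,"dz": -0.13},
])

```text
time_s: 32.6
ee_pos: [0.433, 0.0699, 0.1079]
eef_rot: [2.225, 2.207, 0.003]
ft_force: [2.4, -0.3, -0.3]
width: 0.0002
finger_force: 0.0
```

crank_tcp([
  {"aperture": 0,"dx": 0.08},
  {"aperture": 0,"dx": 0.148},
  {"aperture": 0,"dx": 0.148},
])

```text
time_s: 32.85
ee_pos: [0.4292, 0.1613, 0.1059]
eef_rot: [-2.202, -2.239, -0.013]
ft_force: [-0.1, -0.2, 0.5]
width: -0.0
finger_force: 0.0
```

```bash
python3 - <<'E'
from h import *
go([.4286,.1536,.1],.01)
E
```

```text
d [-0.0077 -0.0007  0.0058] n 0.2332832400540033 r [ 0.0053 -0.0067  0.0064]
```

Scaled: 0.067 m is 0.134, 0.057 m is 0.114.

crank_tcp([
  {"aperture": 0,"dx": -0.01,"dy": 0.002,"dz": 0.03},
  {"aperture": 0,"dx": -0.01,"dy": 0.002,"dz": 0.06},
  {"aperture": 0,"dx": -0.01,"dy": 0.002,"dz": 0.09},
  {"aperture": 0,"dx": -0.01,"dy": 0.002,"dz": 0.114},
  {"aperture": 0,"dx": -0.01,"dy": 0.002,"dz": 0.134},
])

```text
time_s: 33.27
ee_pos: [0.4295, 0.1483, 0.0364]
eef_rot: [2.211, 2.231, 0.002]
ft_force: [-0.0, -0.7, 1.5]
width: 0.0
finger_force: 0.4
```

crank_tcp([
  {"aperture": 0},
  {"aperture": 0,"dy": 0.008},
  {"aperture": 0,"dy": 0.016},
  {"aperture": 0,"dy": 0.016},
])

```text
time_s: 33.6
ee_pos: [0.4363, 0.1483, 0.037]
eef_rot: [-2.211, -2.231, 0.002]
ft_force: [-3.1, -0.7, -0.1]
width: -0.0002
finger_force: 1.5
```

crank_tcp([
  {"aperture": 0,"dy": 0.006},
  {"aperture": 0,"dy": 0.006},
])

```text
time_s: 33.77
ee_pos: [0.4366, 0.1481, 0.0367]
eef_rot: [-2.209, -2.231, 0.008]
ft_force: [-11.8, 0.2, 5.6]
width: 0.0002
finger_force: 5.8
```

crank_tcp([
  {"aperture": 0,"dy": 0.006},
  {"aperture": 0,"dy": 0.006},
])

```text
time_s: 33.93
ee_pos: [0.4368, 0.148, 0.0364]
eef_rot: [-2.206, -2.231, 0.014]
ft_force: [-20.2, -0.3, 13.3]
width: -0.0002
finger_force: 10.1
```

Scaled: -0.1 m is -0.2, -0.08 m is -0.16.

crank_tcp([
  {"aperture": 0,"dy": -0.032},
  {"aperture": 0,"dy": -0.032},
  {"aperture": 0,"dx": 0.006,"dy": -0.032,"dz": -0.08},
  {"aperture": 0,"dx": 0.01,"dy": -0.032,"dz": -0.16},
  {"aperture": 0,"dx": 0.01,"dy": 0.04,"dz": -0.2},
])

```text
time_s: 34.35
ee_pos: [0.4596, 0.1551, 0.1408]
eef_rot: [2.204, 2.237, 0.001]
ft_force: [1.1, 1.7, -0.9]
width: 0.0
finger_force: 0.0
```

crank_tcp([
  {"aperture": 0,"dy": 0.08},
  {"aperture": 0,"dy": 0.16},
  {"aperture": 0,"dy": 0.24},
  {"aperture": 0,"dy": 0.32},
  {"aperture": 0,"dy": 0.4},
])

```text
time_s: 34.77
ee_pos: [0.6659, 0.1542, 0.1378]
eef_rot: [2.212, 2.229, 0.003]
ft_force: [0.5, 0.4, 1.1]
width: -0.0001
finger_force: 0.0
```

crank_tcp([
  {"aperture": 0,"dy": 0.02},
  {"aperture": 0,"dy": 0.02,"dz": 0.04},
  {"aperture": 0,"dy": 0.02,"dz": 0.06},
  {"aperture": 0,"dy": 0.02,"dz": 0.06},
])

```text
time_s: 35.1
ee_pos: [0.6714, 0.1542, 0.1043]
eef_rot: [-2.211, -2.23, 0.006]
ft_force: [-0.7, 0.9, -0.4]
width: 0.0003
finger_force: 0.0
```

```bash
python3 - <<'E'
from h import *
go([.6686,.1536,.1],.01)
E
```

```text
d [-0.0006 -0.0027  0.0043] n 0.12302685917168768 r [-0.0038  0.0013 -0.0014]
```

Scaled: 0.067 m is 0.134, 0.057 m is 0.114.

crank_tcp([
  {"aperture": 0,"dy": -0.004,"dz": 0.03},
  {"aperture": 0,"dy": -0.004,"dz": 0.06},
  {"aperture": 0,"dy": -0.004,"dz": 0.09},
  {"aperture": 0,"dy": -0.004,"dz": 0.114},
  {"aperture": 0,"dy": -0.004,"dz": 0.134},
])

```text
time_s: 35.52
ee_pos: [0.6699, 0.1551, 0.0383]
eef_rot: [-2.211, -2.231, 0.002]
ft_force: [-1.0, 0.7, 0.4]
width: 0.0
finger_force: 0.4
```

crank_tcp([
  {"aperture": 0},
  {"aperture": 0,"dy": -0.008},
  {"aperture": 0,"dy": -0.016},
  {"aperture": 0,"dy": -0.016},
])

```text
time_s: 35.85
ee_pos: [0.6622, 0.1557, 0.0406]
eef_rot: [2.211, 2.232, 0.001]
ft_force: [-0.6, -0.5, -0.3]
width: 0.0
finger_force: 0.0
```

crank_tcp([
  {"aperture": 0,"dy": -0.006},
  {"aperture": 0,"dy": -0.006},
])

```text
time_s: 36.02
ee_pos: [0.6598, 0.1554, 0.0406]
eef_rot: [2.211, 2.231, 0.002]
ft_force: [0.1, 0.3, 0.3]
width: -0.0004
finger_force: 0.5
```

crank_tcp([
  {"aperture": 0,"dy": -0.006},
  {"aperture": 0,"dy": -0.006},
])

```text
time_s: 36.18
ee_pos: [0.6566, 0.1552, 0.0401]
eef_rot: [2.211, 2.231, 0.001]
ft_force: [1.4, -0.0, -1.1]
width: -0.0003
finger_force: 0.9
```

Scaled: -0.002 m is -0.004.

crank_tcp([
  {"aperture": 0,"dy": -0.004},
  {"aperture": 0,"dy": -0.004},
])

```text
time_s: 36.35
ee_pos: [0.6557, 0.1552, 0.0401]
eef_rot: [2.211, 2.23, 0.004]
ft_force: [5.5, 0.4, -3.1]
width: -0.0003
finger_force: 2.8
```

crank_tcp([
  {"aperture": 0,"dy": -0.006},
  {"aperture": 0,"dy": -0.006},
])

```text
time_s: 36.52
ee_pos: [0.6555, 0.1551, 0.0407]
eef_rot: [2.21, 2.227, 0.011]
ft_force: [12.2, 1.7, -7.2]
width: 0.0002
finger_force: 6.4
```

crank_tcp([
  {"aperture": 0,"dy": -0.006},
  {"aperture": 0,"dy": -0.006},
])

```text
time_s: 36.68
ee_pos: [0.6554, 0.1551, 0.0414]
eef_rot: [2.209, 2.224, 0.018]
ft_force: [19.8, 2.3, -8.9]
width: 0.0
finger_force: 9.8
```

Scaled: -0.063 m is -0.126, 0.02 m is 0.04.

crank_tcp([
  {"aperture": 0,"dy": 0.04},
  {"aperture": 0,"dy": 0.04},
  {"aperture": 0,"dy": 0.04,"dz": -0.06},
  {"aperture": 0,"dy": 0.04,"dz": -0.126},
  {"aperture": 0,"dx": -0.07,"dy": 0.04,"dz": -0.126},
])

```text
time_s: 37.1
ee_pos: [0.6697, 0.1321, 0.1099]
eef_rot: [-2.198, -2.242, -0.019]
ft_force: [1.1, 2.7, 1.1]
width: 0.0
finger_force: 0.0
```

crank_tcp([
  {"aperture": 0,"dx": -0.08},
  {"aperture": 0,"dx": -0.16},
  {"aperture": 0,"dx": -0.16},
  {"aperture": 0,"dx": -0.16},
])

```text
time_s: 37.43
ee_pos: [0.6687, 0.0357, 0.1021]
eef_rot: [2.218, 2.224, -0.005]
ft_force: [-1.0, 1.6, -1.2]
width: -0.0003
finger_force: 0.0
```

```bash
python3 - <<'E'
from h import *
go([.667,.0396,.1],.01)
E
```

```text
d [ 0.0039 -0.0017  0.0021] n 0.11316620401474682 r [-0.0021  0.0024 -0.0072]
```

Scaled: 0.065 m is 0.13, 0.057 m is 0.114.

crank_tcp([
  {"aperture": 0,"dx": 0.006,"dy": -0.002,"dz": 0.03},
  {"aperture": 0,"dx": 0.006,"dy": -0.002,"dz": 0.06},
  {"aperture": 0,"dx": 0.006,"dy": -0.002,"dz": 0.09},
  {"aperture": 0,"dx": 0.006,"dy": -0.002,"dz": 0.114},
  {"aperture": 0,"dx": 0.006,"dy": -0.002,"dz": 0.13},
])

```text
time_s: 37.85
ee_pos: [0.6668, 0.0443, 0.0349]
eef_rot: [-2.208, -2.232, 0.004]
ft_force: [-0.5, -0.8, 0.7]
width: 0.0003
finger_force: 0.4
```

crank_tcp([
  {"aperture": 0},
  {"aperture": 0,"dy": -0.008},
  {"aperture": 0,"dy": -0.016},
  {"aperture": 0,"dy": -0.022},
  {"aperture": 0,"dy": -0.022},
])

```text
time_s: 38.27
ee_pos: [0.6576, 0.0433, 0.0387]
eef_rot: [2.211, 2.231, 0.002]
ft_force: [0.1, 0.5, -0.6]
width: -0.0
finger_force: 0.3
```

crank_tcp([
  {"aperture": 0,"dy": -0.006},
  {"aperture": 0,"dy": -0.006},
])

```text
time_s: 38.43
ee_pos: [0.6562, 0.0433, 0.0389]
eef_rot: [2.21, 2.229, 0.006]
ft_force: [4.6, 0.8, -2.1]
width: 0.0002
finger_force: 2.7
```

crank_tcp([
  {"aperture": 0,"dy": -0.006},
  {"aperture": 0,"dy": -0.006},
])

```text
time_s: 38.6
ee_pos: [0.6561, 0.0434, 0.0398]
eef_rot: [2.208, 2.226, 0.013]
ft_force: [12.1, 1.4, -4.3]
width: -0.0006
finger_force: 5.9
```

Scaled: -0.03 m is -0.06, 0.02 m is 0.04.

crank_tcp([
  {"aperture": 0,"dy": -0.006},
  {"aperture": 0,"dy": -0.006},
  {"aperture": 0,"dy": 0.032},
  {"aperture": 0,"dy": 0.04},
  {"aperture": 0,"dy": 0.04,"dz": -0.06},
])

```text
time_s: 39.02
ee_pos: [0.6683, 0.0421, 0.0628]
eef_rot: [-2.208, -2.227, 0.012]
ft_force: [-0.6, -1.0, -0.5]
width: -0.0003
finger_force: 0.0
```

crank_tcp([
  {"aperture": 0,"dz": -0.08},
  {"aperture": 0,"dz": -0.16},
  {"aperture": 0,"dz": -0.24},
  {"aperture": 0,"dy": -0.04,"dz": -0.32},
  {"aperture": 0,"dy": -0.12,"dz": -0.38},
])

```text
time_s: 39.43
ee_pos: [0.6219, 0.0434, 0.2544]
eef_rot: [2.211, 2.229, 0.006]
ft_force: [-0.3, -0.4, 1.5]
width: -0.0001
finger_force: 0.0
```

crank_tcp([
  {"aperture": 0,"dx": -0.04,"dy": -0.08},
  {"aperture": 0,"dx": -0.04,"dy": -0.12},
  {"aperture": 0,"dx": -0.04,"dy": -0.12},
  {"aperture": 0,"dx": -0.04,"dy": -0.12},
])

```text
time_s: 39.77
ee_pos: [0.5588, 0.0218, 0.2513]
eef_rot: [2.211, 2.23, -0.002]
ft_force: [0.5, -0.5, 0.8]
width: -0.0003
finger_force: 0.0
```

```bash
python3 - <<'E'
from h import *
f=shot('wrist','w8',None,1.5);f=shot('side','s2',(150,100,350,290),3.5)
E
```

```text
(no output)
```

View pics/w8.png

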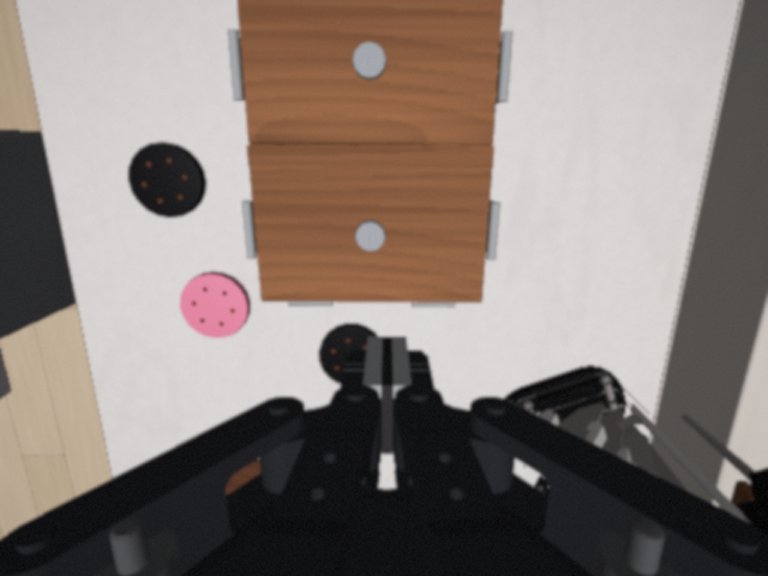

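View pics/s2.png

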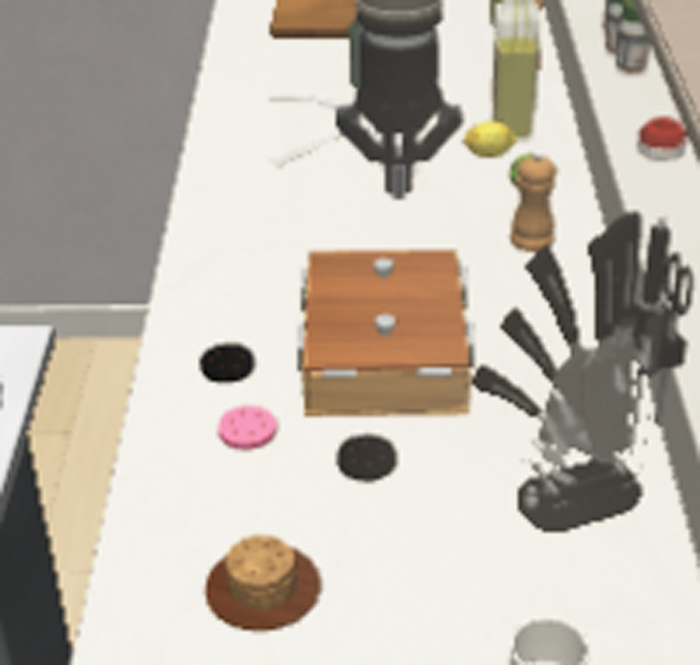

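All four clips lie against the end walls and both leaves are flat. The pile is where it was, at (262,580), the mug looks unmoved, and the arm is clear of everything. Handing in.

```bash
python3 -c "
from plant import env
print(env.sign_off())"
```

```text
the job is handed in; nothing more can be done
None
```

I handed the job in at about 40 s on the robot's clock: all three oatcakes are in one pile within about 3 mm of the plate centre, the left leaf was shut before the right, and all four clips are folded down; the sign-off call returned no verdict.

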